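# Strip a welding fixture of a hot railing foot

## Task

Strip the welding fixture: pull every locating pin and stand it, foot down, in a compartment of the pin box (they are jammed in their bores and only come out after being rocked to both sides along the bar). Then slide the lifter under the railing foot, which is still hot so the gripper must not touch it nor may it be dropped or set down anywhere else, and lay it flat, square and centred on the two rails of the cooling rack. Finish by putting the lifter back on its rubber mat, lying along it, and leave the other things on the bench alone.

Things in the scene. Friction and masses are not known exactly. Their poses are not given: they have to be found in the camera images.
- fixture: Fixed steel fixture 150 x 170 mm: base plate 6 mm thick with two parallel bars 150 mm long, 30 mm wide, tops 45 mm above the table. Origin: centre of the underside; x along the bars, away from the robot, y left, z up. Bars at y = +62 and -62 mm; the 94 mm between them is open from 6 mm height up to the foot plate, and at both x ends. Four bores, two in each bar, at x = +30 and -30 mm.
- bores (a point): Middle of the fixture, level with the bar tops (axes as the fixture). The bores are 33 mm deep and 17 mm wide across the bar, longer along it. In each, two stiff jaws close round the pin's shank above its square foot: a straight pull, however hard, does not free it. The pins cannot rock across the bar.
- bores_low (a point): Bottom level of the bores, 12 mm above the table. A pin pivots about its foot here: rocking its head 12 mm (0.16 rad) along the bar (fixture x) to BOTH sides, about 15 N at the head, pushes the jaws apart for good; hard stop at about 14 mm (one side alone never frees it). Brought back upright, it then lifts straight out with little force; if it catches, rock again.
- pin1: Steel locating pin, 0.12 kg, 88 mm long, upright in the far left (x +30, y +62 mm) bore through a slot of the foot plate. Origin: underside of the pin's own foot, z up the pin. Square foot 15 x 16 x 6 mm, shank 10 mm thick to z = 58, square head 20 x 20 mm from 58 to 88 mm (grip at 73). x, y normal to the head's sides, along the fixture's axes at the start. May be absent.
- pin2: Steel locating pin, 0.12 kg, 88 mm long, upright in the far right (x +30, y -62 mm) bore through a slot of the foot plate. Origin: underside of the pin's own foot, z up the pin. Square foot 15 x 16 x 6 mm, shank 10 mm thick to z = 58, square head 20 x 20 mm from 58 to 88 mm (grip at 73). x, y normal to the head's sides, along the fixture's axes at the start. May be absent.
- pin3: Steel locating pin, 0.12 kg, 88 mm long, upright in the near left (x -30, y +62 mm) bore through a slot of the foot plate. Origin: underside of the pin's own foot, z up the pin. Square foot 15 x 16 x 6 mm, shank 10 mm thick to z = 58, square head 20 x 20 mm from 58 to 88 mm (grip at 73). x, y normal to the head's sides, along the fixture's axes at the start. May be absent.
- pin4: Steel locating pin, 0.12 kg, 88 mm long, upright in the near right (x -30, y -62 mm) bore through a slot of the foot plate. Origin: underside of the pin's own foot, z up the pin. Square foot 15 x 16 x 6 mm, shank 10 mm thick to z = 58, square head 20 x 20 mm from 58 to 88 mm (grip at 73). x, y normal to the head's sides, along the fixture's axes at the start. May be absent.
- foot: Aluminium railing foot, about 0.26 kg, hot: base plate 104 (x) x 160 (y) x 5 mm with four slots 34 (x) x 20 mm (centres x +-30, y +-62 mm), and a stub of square tube 40 x 40 mm upright on its middle, 50 mm high over all. Origin: centre of the plate's underside, z up. It starts on the fixture's bars, underside 45 mm above the table, axes along the fixture's, pins through its slots.
- rack: Fixed cooling rack: two parallel steel rails 160 mm long, 20 mm wide, tops 50 mm above the table, on two cross feet 12 mm high. Origin: centre of the underside; x along the rails, away from the robot, z up. Rails at y = +62 and -62 mm; the 104 mm between is open from 12 mm height up and at both ends. The foot plate lies across both rails, its x along them.
- lifter: Hand lifter (wide spatula), 0.4 kg: steel blade 64 mm wide, 3 mm thick, underside at z = 0, from x = -105 to +70 mm (front edge). Over its rear a wooden grip bar 22 x 22 mm along x, held at x = -52, z = 62 mm (balance point), on posts (bar free from x = -79 to -26; front post ends at x = -14). Origin: blade underside, x to the front edge, z up. Starts on the mat, blade down, front edge away from the robot.
- mat: Fixed flat rubber mat 220 (x) x 90 (y) x 3 mm. Origin: centre of its underside; x along its length, away from the robot. Place of the lifter.
- pinbox: Open steel pin box 100 x 100 x 55 mm with four compartments 44 x 44 mm (centres at x +-24, y +-24 mm), walls 4 mm, floor about 4 mm thick. Origin: centre of the underside, z up. Heavy, stands on the table.
- can: Bystander: spray can 60 mm thick, 150 mm tall, origin at the underside.
- brush: Bystander: brush lying on the table, origin at its underside.
- magnet: Bystander: red welding magnet angle, 100 x 100 x 30 mm, origin at its underside.
- hammer: Bystander: hammer lying on the table, origin at its underside.
There are look-alikes about, which are no part of the job. Leave any brown look-alike of the rack alone. Leave any turquoise look-alike of the lifter alone.

How it is judged:
By the outcome, as a careful person would: the job done as asked, in the order asked, and still so for the second after the job is handed in, with the robot touching nothing.
Of pin1, pin2, pin3, pin4 only 2 to 4 are there at a start; the rules pass over those that are not, and their reading is None.
At some moment in a run one of lifter may be knocked a few centimetres aside while the robot is not near it.
It also fails if it takes over 210 s, if anything falls off the work surface, if the arm or the gripper's body presses on something with over 40 N, if the wrist force passes 120 N, or if a joint passes its speed limit or range.

## Robot

A 7-joint arm with a two-finger parallel gripper is mounted at the origin on the work surface. World frame = base frame: x ahead of the robot, y to its left, z up, the work surface at z = 0. Lengths are in m, angles in rad, forces in N, time in s.
With the tool pointing down it reaches from about 0.425 to 0.95 m from the base axis. Payload 4.7 kg.
Tool frame: the origin (TCP) lies on the centre line of the jaws, within the pads' length; the fingertips stand 22 mm ahead of it and the grasp point (between the pads) lies 3 mm ahead of it (robot.nose_length is the distance from the TCP to the fingertips, in m); z points along the fingers, y is the direction in which the jaws open and shut (so a half turn about z gives the same grasp; the last joint's range is limited). The gripper opens to 85 mm and grips with 20 to 120 N. Pads are 22 mm wide; open, the fingers measure 114 mm over their backs; the gripper's body (76 mm by 85 mm) begins 54 mm behind the grasp point. The pads swing forward as they close: fully open they stand 13 mm farther back than shut.
Start: joints at [-1.251, 0.469, -0.049, 1.532, 0.024, 1.141, -0.082], TCP at [0.231, 0.634, 0.253] pointing down, gripper open.
Joint ranges: [-2.59, 2.59], [-0.33, 1.99], [-1.39, 1.29], [0.1, 2.45], [-1.04, 4.18], [0.21, 1.99], [-2.66, 2.66]. Speed limits (rad/s): [2.57, 2.57, 3.14, 3.14, 3.14, 3.14, 3.14].

## Interface

Orientations are given as a unit quaternion [w, x, y, z].
In Python, from plant import robot, cams, spotter gives the robot as it stands. The module is installed in compiled form; this text tells all that it offers.
- The arm moves only by the tool jog_arm, never from a script. Its argument "moves" is a list of rows, each a list of 3 entries, a list of its own where there are three numbers: the gripper command: -1 is shut, 1 is fully open, values between are in proportion, then the shift along the world's x, y, z in m, then the turn, a rotation vector about the world's x, y, z in degrees. In form: [[gripper, [tx, ty, tz], [rx, ry, rz]], ...]. A call has exactly 8 rows; each row shifts and turns the commanded pose from where the row before left it; what a row does not reach is not made up. A row lasts 1/10 s, in which the tool goes at most 50 mm and 8.59 degrees, less where a joint would pass 70% of its speed; a pose out of reach is approached as far as the arm can. A call with a gripper value outside its range is refused whole. The fingers move at their own pace and stop on an object; "squeeze" is the grip in N (left out, the last holds). Time passes only in rows, so rows that do not move let the fingers close, or fill a call up. It gives the time, the measured TCP pose, the force and the opening at its end, in the units of the state.
- robot.get_state(): the state, without advancing time (a new reading comes with each control period).
- cams.get_image(name): name is "side" or "top" or "wrist"; returns the picture (400x640x3 uint8, red, green, blue); there is no depth.
- cams.camera_info(name): a dict with "K" (3x3 intrinsics, pixels), "k1" (the pictures are not rectified: a ray, as slopes to the right and down, at radius r is drawn at 1 + k1 r^2 times it, then the intrinsics apply), "origin" and "attitude" of the camera in the world; the wrist camera has in their place "mount" (4x4, takes a point from camera to tool coordinates, whose origin is the TCP and whose axes are the flange's). Camera axes: x right, y down, z forward; pixel columns grow to the right and rows downward; lengths in m; the calibration is good to about 2 mm. A picture is of the moment at which its call begins: read the wrist's pose just before it. camera_info takes no time and is no camera call.
- robot.hand_in(): hands the job in, once; it reports no verdict.
Trained networks look in the newest picture that a camera, given by its name, has taken for a name from the list of things; names that differ only in an ending like _2 or _b are one class to them, and where a whole thing is asked for, a point or a joint stands for the part that bears it (a point fixed in the world has none). Each returns a list of dicts, best first, with "confidence" (0 to 1); they miss things now and then, are a little off and sometimes report something else, mostly with a low value. They report only what shows in the picture. A call takes as long as a camera call. They do not tell look-alikes from the thing itself.
- spotter.find_in(thing, camera): "extent" ([left, top, right, bottom] in pixels, round what is visible of it).
- spotter.trace(thing, camera): "region" (400x640 bool, what is visible of it) and "extent" ([left, top, right, bottom] in pixels, round what is visible of it).
- spotter.mark_of(thing, camera): "at" ([column, row] in pixels: a listed point, or the origin of a listed thing).
The state is a dict: "time_s": time; "joints": joint angles; "joint_vel": joint speeds; "joint_torque": joint torques, N m; "ee_pos": TCP position; "orientation": TCP orientation; "contact_force": force on the tool from outside, world axes, zero at the start; "torque": the same for the moment, N m; "gripper_width": finger opening in m.
Only numpy, scipy, OpenCV 4.12 (cv2) and the standard library are available. Lean on these libraries where they do the work, as an engineer would, in place of code of your own. Each camera call takes 0.05 s, during which the arm holds its last target.

## Working session

There is one attempt and no reset: what is moved stays moved. The work goes in short steps, Python scripts to look and compute and a tool call to move; the robot and the scene stay as the last step left them, time stands still between calls to the robot, and variables do not carry over. Pictures are saved under pics/ and viewed, and the job is handed in when it is done.

Besides the shell and the picture viewer there is one more tool, called after "Request:" in YAML: its name, and indented under it one key for each argument. jog_arm: Moves the arm, as the interface text tells. Its arguments: {"type":"object","properties":{"moves":{"type":"array"},"squeeze":{"type":"number"}},"required":["moves"]}

```bash
ls; mkdir -p pics
python3 - <<'E'
from plant import robot,cams,spotter
import cv2
s=robot.get_state();print(s)
for n in("side","top","wrist"):
    im=cams.get_image(n);cv2.imwrite(f"pics/{n}0.png",im[:,:,::-1]);print(n,cams.camera_info(n))
print(robot.nose_length)
E
```

```text
pics
{'time_s': 0.0, 'joints': array([-1.25088208,  0.46945694, -0.04859725,  1.53368448,  0.02411386,
        1.14098305, -0.08230412]), 'joint_vel': array([ 1.71817014e-03,  8.54689795e-04, -3.58813913e-05, -3.27665368e-04,
       -3.57058677e-04, -8.66214547e-04, -4.35882808e-04]), 'joint_torque': array([ 6.26148467e-04, -5.10307252e+01, -4.69758350e-02, -2.37714994e+01,
        1.06112493e-02,  7.24812024e-03,  5.45034013e-06]), 'ee_pos': array([0.23051195, 0.63385351, 0.25225493]), 'orientation': array([-1.28225316e-04,  1.73506897e-01,  9.84832174e-01, -9.64324824e-04]), 'contact_force': array([-0.79283162,  0.60246418,  0.01653701]), 'torque': array([ 0.03087755,  0.03548788, -0.02107958]), 'gripper_width': 0.08510441307583151}
side {'K': array([[367.21865929,   0.        , 320.59470585],
       [  0.        , 367.21865929, 199.37239193],
       [  0.        ,   0.        ,   1.        ]]), 'k1': 0.001859657650674968, 'origin': array([-0.11113941,  0.59941988,  0.55850635]), 'attitude': array([ 0.19318507, -0.33751343,  0.79621867, -0.46346526])}
top {'K': array([[368.32081706,   0.        , 320.19743513],
       [  0.        , 368.32081706, 197.39374175],
       [  0.        ,   0.        ,   1.        ]]), 'k1': -0.05068041075381085, 'origin': array([0.34446511, 0.01822675, 0.93111366]), 'attitude': array([-0.05578717,  0.70889209, -0.70044221,  0.06115976])}
wrist {'K': array([[313.39369008,   0.        , 317.18907069],
       [  0.        , 313.39369008, 202.41826406],
       [  0.        ,   0.        ,   1.        ]]), 'k1': -3.555416968453491e-05, 'mount': array([[ 1.02826966e-04, -9.48822853e-01, -3.15808776e-01,
         8.06264332e-02],
       [ 9.99999972e-01,  3.03780697e-05,  2.34330270e-04,
         4.59099987e-04],
       [-2.12744255e-04, -3.15808791e-01,  9.48822830e-01,
        -1.21817350e-01],
       [ 0.00000000e+00,  0.00000000e+00,  0.00000000e+00,
         1.00000000e+00]])}
0.022
```

View pics/top0.png

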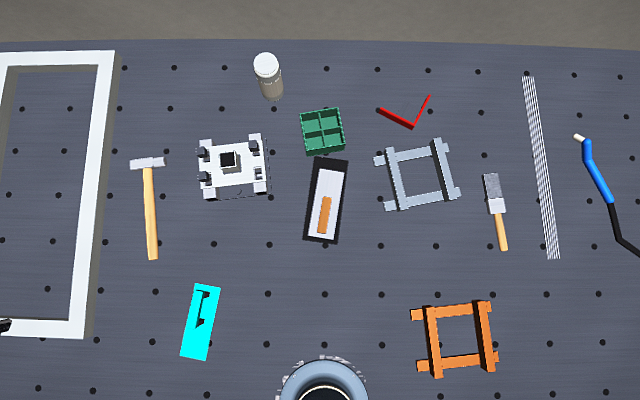

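View pics/side0.png

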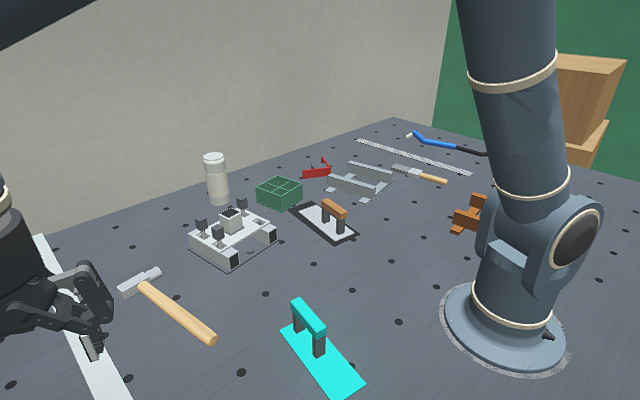

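View pics/wrist0.png

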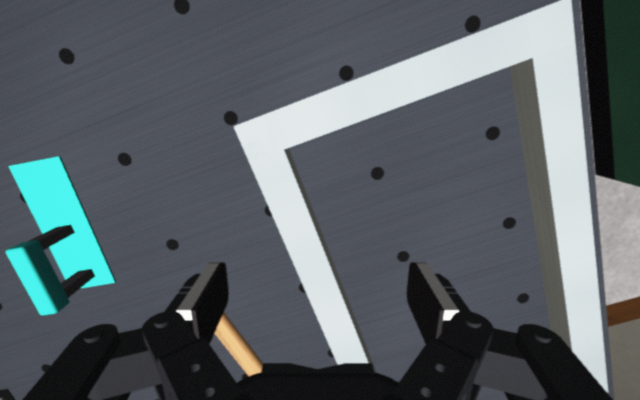

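```bash
cat > h.py <<'E'
import numpy as np,cv2
from scipy.spatial.transform import Rotation as R
from plant import robot,cams,spotter
def q2R(q): return R.from_quat([q[1],q[2],q[3],q[0]]).as_matrix()
def cam(name,st=None):
    i=cams.camera_info(name)
    if name=='wrist':
        st=st or robot.get_state()
        T=np.eye(4);T[:3,:3]=q2R(st['orientation']);T[:3,3]=st['ee_pos'];T=T@i['mount']
        return i['K'],i['k1'],T[:3,3],T[:3,:3]
    return i['K'],i['k1'],i['origin'],q2R(i['attitude'])
def proj(c,P):
    K,k,o,A=c;p=(np.atleast_2d(P)-o)@A;s=p[:,:2]/p[:,2:];r2=(s**2).sum(1,keepdims=True);s=s*(1+k*r2)
    return s*[K[0,0],K[1,1]]+[K[0,2],K[1,2]]
def unproj(c,px,z):
    K,k,o,A=c;d=(np.atleast_2d(px)-[K[0,2],K[1,2]])/[K[0,0],K[1,1]];s=d.copy()
    for _ in range(10): s=d/(1+k*(s**2).sum(1,keepdims=True))
    ray=np.c_[s,np.ones(len(s))]@A.T
    return o+ray*((z-o[2])/ray[:,2])[:,None]
def snap(name,fn,crop=None,scale=1):
    st=robot.get_state();im=cams.get_image(name);c=cam(name,st)
    o=im[:,:,::-1]
    if crop: l,t,r,b=crop;o=o[t:b,l:r]
    if scale!=1:o=cv2.resize(o,None,fx=scale,fy=scale,interpolation=cv2.INTER_CUBIC)
    cv2.imwrite('pics/'+fn,o);return im,c
def pose(xy,yaw,z=0):
    return R.from_euler('z',yaw).as_matrix(),np.array([xy[0],xy[1],z])
E
python3 - <<'E'
from h import *
print(cam('top')[3])
im,c=snap('top','top1.png')
Z=dict(fixture=0,rack=0,lifter=.003,mat=0,pinbox=0,foot=.045,pin1=.012,pin2=.012,pin3=.012,pin4=.012,bores=.045,can=0,magnet=0)
for t in Z:
    for m in spotter.mark_of(t,'top')[:4]:
        print(t,round(m['confidence'],2),np.round(m['at'],1),unproj(c,m['at'],Z[t])[0].round(4))
for a in [(185,120,285,215),(285,95,365,250),(365,125,470,225)]:
    l,t,r,b=a;o=cv2.resize(im[t:b,l:r,::-1],None,fx=3.6 if b-t<120 else 3.6,fy=3.6,interpolation=cv2.INTER_CUBIC);cv2.imwrite(f'pics/crop{l}.png',o)
print(robot.get_state()['time_s'])
E
```

```text
[[ 0.01128039 -0.98625201  0.16486272]
 [-0.99989973 -0.01253701 -0.00658358]
 [ 0.00855996 -0.16477192 -0.98629455]]
fixture 0.63 [211.9 180.5] [0.5409 0.2928 0.    ]
lifter 0.9 [327.1 199.5] [ 0.4944 -0.0057  0.003 ]
lifter 0.77 [195.9 328.6] [0.1721 0.3108 0.003 ]
mat 0.59 [324.7 200.7] [4.917e-01 4.000e-04 0.000e+00]
pinbox 0.72 [322.9 135.8] [0.6651 0.0067 0.    ]
foot 0.69 [228.3 163.9] [0.5739 0.2412 0.045 ]
pin1 0.6 [256.3 151.6] [0.616  0.1787 0.012 ]
pin1 0.53 [210.7 179.8] [0.5401 0.2924 0.012 ]
pin1 0.45 [210.4 160.2] [0.5918 0.2965 0.012 ]
pin2 0.6 [256.3 151.6] [0.616  0.1787 0.012 ]
pin2 0.53 [210.7 179.8] [0.5401 0.2924 0.012 ]
pin2 0.45 [210.4 160.2] [0.5918 0.2965 0.012 ]
pin3 0.6 [256.3 151.6] [0.616  0.1787 0.012 ]
pin3 0.53 [210.7 179.8] [0.5401 0.2924 0.012 ]
pin3 0.45 [210.4 160.2] [0.5918 0.2965 0.012 ]
pin4 0.6 [256.3 151.6] [0.616  0.1787 0.012 ]
pin4 0.53 [210.7 179.8] [0.5401 0.2924 0.012 ]
pin4 0.45 [210.4 160.2] [0.5918 0.2965 0.012 ]
can 0.56 [272.8  92.7] [0.7852 0.1433 0.    ]
magnet 0.58 [401.2 108.2] [ 0.7463 -0.2033  0.    ]
0.85
```

View pics/crop185.png

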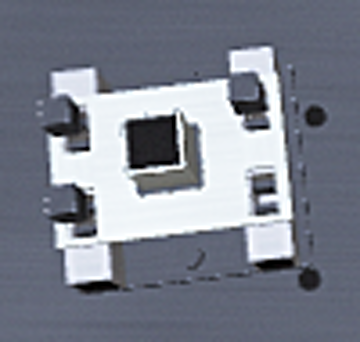

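View pics/crop285.png

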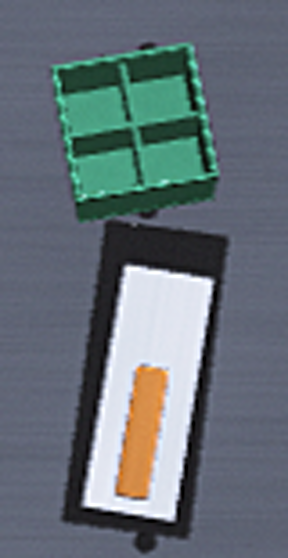

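View pics/crop365.png

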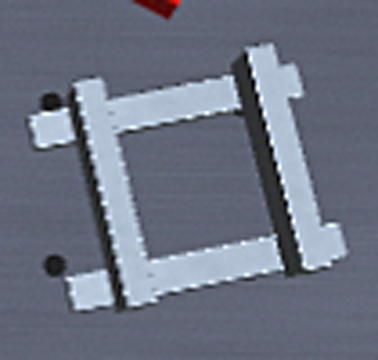

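Request:
jog_arm:
  moves:
    - [1,[0.01,-0.02,0.01],[0,0,2]]
    - [1,[0.02,-0.03,0.01],[0,0,3]]
    - [1,[0.02,-0.035,0.01],[0,0,3]]
    - [1,[0.02,-0.035,0.01],[0,0,3]]
    - [1,[0.02,-0.035,0.01],[0,0,3]]
    - [1,[0.02,-0.035,0.01],[0,0,3]]
    - [1,[0.02,-0.035,0.01],[0,0,3]]
    - [1,[0.02,-0.035,0.01],[0,0,0]]

```text
time_s: 1.65
ee_pos: [0.3813, 0.3728, 0.334]
orientation: [0.0, -0.001, 1.0, 0.0]
contact_force: [0.3, 0.7, 0.7]
gripper_width: 0.0852
```

Request:
jog_arm:
  moves:
    - [1,[0.02,-0.035,0],[0,0,0]]
    - [1,[0.02,-0.035,0],[0,0,0]]
    - [1,[0.02,-0.035,0],[0,0,0]]
    - [1,[0.02,-0.035,0],[0,0,0]]
    - [1,[0.02,-0.035,0],[0,0,0]]
    - [1,[0.01,-0.01,0],[0,0,0]]
    - [1,[0,0,0],[0,0,0]]
    - [1,[0,0,0],[0,0,0]]

```text
time_s: 2.45
ee_pos: [0.49, 0.1908, 0.3333]
orientation: [-0.0, -0.001, 1.0, 0.0]
contact_force: [-0.4, 0.4, -0.7]
gripper_width: 0.085
```

Run:
```python
from h import *
im,c=snap('wrist','w1.png')
for t in ['fixture','foot','pin1','pinbox','bores']:
    for m in spotter.mark_of(t,'wrist')[:4]:
        z=dict(fixture=0,foot=.045,pin1=.012,pinbox=0,bores=.045)[t]
        print(t,round(m['confidence'],2),np.round(m['at'],1),unproj(c,m['at'],z)[0].round(4))
s=robot.get_state();print(s['ee_pos'],s['orientation'],s['time_s'])
```

```text
foot 0.92 [347.2 222.5] [0.5756 0.2338 0.045 ]
pin1 0.82 [307.7 233.6] [0.6074 0.177  0.012 ]
pin1 0.67 [387.7 226.5] [0.5954 0.2995 0.012 ]
pinbox 0.81 [208.2 266.6] [ 0.672   0.0129 -0.    ]
pinbox 0.39 [ 36.7 200.8] [ 0.5588 -0.2365  0.    ]
[0.49012456 0.19047174 0.3333206 ] [-8.76181090e-05 -1.19471074e-03  9.99999274e-01  1.28281643e-04] 2.75
```

View pics/w1.png

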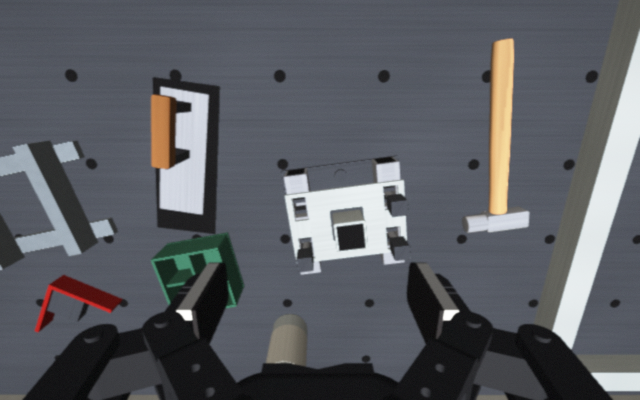

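Run:
```python
import cv2
im=cv2.imread('pics/w1.png')
def crop(l,t,r,b,s,fn): cv2.imwrite('pics/'+fn,cv2.resize(im[t:b,l:r],None,fx=s,fy=s,interpolation=cv2.INTER_CUBIC))
crop(275,145,415,285,4,'w1f.png');crop(140,70,250,320,2.3,'w1m.png');crop(0,120,130,280,4,'w1r.png')
```

```text
(no output)
```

View pics/w1f.png

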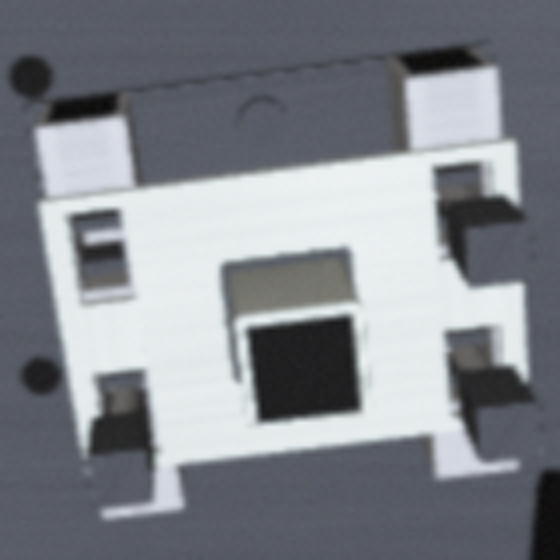

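```bash
cat >> h.py <<'E'
from scipy.optimize import least_squares
def fit(c,obj,px,x0):
    obj=np.array(obj,float);px=np.array(px,float)
    def f(p):
        Rm,t=pose(p[:2],p[2]);return (proj(c,obj@Rm.T+t)-px).ravel()
    r=least_squares(f,x0,loss='soft_l1');return r.x,r.fun.reshape(-1,2)
def cpx(p,l,t,s): return (np.array(p,float)+.5)/s-.5+[l,t]
E
python3 - <<'E'
from h import *
c=cam('wrist')
obj=np.array([(-75,-77,45),(-75,-47,45),(-75,47,45),(-75,77,45),(75,-77,45),(75,-47,45),(75,47,45),(75,77,45)])/1e3
px=cpx([(38,127),(128,118),(405,73),(497,65),(103,518),(184,507),(440,478),(519,468)],275,145,4)
x,r=fit(c,obj,px,[.57,.24,.1]);print(x,np.degrees(x[2]));print(r.round(1))
Rm,t=pose(x[:2],x[2])
print(proj(c,np.array([(-52,-80,50),(-52,80,50)])/1e3@Rm.T+t),cpx([(38,202),(516,140)],275,145,4))
for n,y,xx in(('p1',62,30),('p2',-62,30),('p3',62,-30)): print(n,Rm@[xx/1e3,y/1e3,0]+t)
E
```

```text
[0.57337794 0.23296821 0.13841623] 7.930665945636618
[[-0.1  0.2]
 [-0.5 -0.5]
 [ 0.4  1.4]
 [ 0.   0.3]
 [ 0.6 -0.4]
 [ 0.2 -0.1]
 [-0.6 -0.4]
 [ 0.  -0.4]]
[[284.29846855 194.24164376]
 [403.03887118 178.6126812 ]] [[284.125 195.125]
 [403.625 179.625]]
p1 [0.59453659 0.29851446 0.        ]
p2 [0.61164544 0.17570043 0.        ]
p3 [0.53511044 0.29023598 0.        ]
```

View pics/w1m.png

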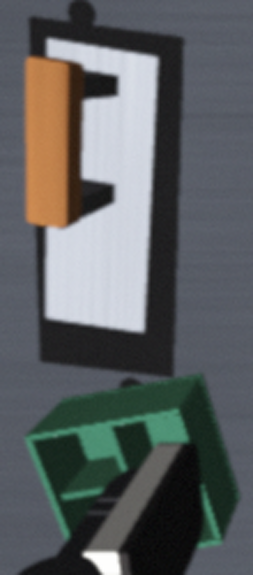

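View pics/w1r.png

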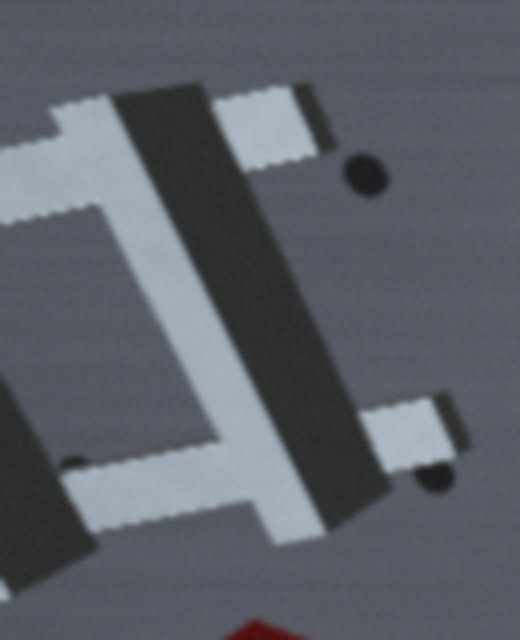

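Run:
```python
from h import *
c=cam('top')
def do(n,obj,p,l,t,x0,s=3.6,c=c):
    x,r=fit(c,np.array(obj)/1e3,cpx(p,l,t,s),x0);print(n,x.round(4),np.degrees(x[2]).round(2));print(r.round(1).tolist())
do('mat',[(110,45,3),(110,-45,3),(-110,45,3),(-110,-45,3)],[(108,223),(229,237),(64,520),(184,537)],285,95,[.5,0,-.1])
do('lifter',[(70,32,6),(70,-32,6),(-105,32,6),(-105,-32,6)],[(122,265),(213,280),(82,510),(175,522)],285,95,[.5,0,-.1])
do('box',[(50,50,55),(50,-50,55),(-50,-50,55)],[(53,66),(190,43),(217,180)],285,95,[.66,0,.1])
do('rack',[(80,72,50),(80,52,50),(-80,72,50),(-80,52,50),(80,-52,50),(80,-72,50),(-80,-52,50)],[(78,83),(102,78),(128,305),(158,296),(248,48),(272,42),(300,270)],365,125,[.57,-.2,.1])
w=cam('wrist')
do('mat w',[(110,45,3),(110,-45,3),(-110,45,3),(-110,-45,3)],[(175,376),(40,361),(183,37),(29,17)],140,70,[.5,0,-.1],2.3,w)
do('lifter w',[(70,32,6),(70,-32,6),(-105,32,6),(-105,-32,6)],[(145,332),(46,319),(158,57),(46,38)],140,70,[.5,0,-.1],2.3,w)
do('box w',[(-50,50,55),(50,50,55),(-50,-50,55)],[(203,376),(237,490),(27,438)],140,70,[.66,0,.1],2.3,w)
do('rack w',[(80,72,50),(80,52,50),(-80,72,50),(-80,52,50)],[(325,534),(275,545),(110,93),(52,110)],0,120,[.57,-.2,.1],4,w)
```

```text
mat [ 0.4954 -0.0013 -0.1347] -7.72
[[-0.3, -1.2], [0.3, -0.1], [-1.1, 0.2], [1.1, 0.8]]
lifter [ 0.5005 -0.005  -0.1465] -8.39
[[0.3, 0.3], [-0.5, 0.0], [0.4, -0.5], [-0.2, 0.2]]
box [0.6651 0.0106 0.1782] 10.21
[[-0.6, -0.0], [0.5, 0.3], [0.1, -0.3]]
rack [ 0.5577 -0.2357  0.2099] 12.03
[[-1.0, -0.6], [0.1, -0.7], [0.1, 0.1], [-0.3, 1.0], [-0.5, 0.0], [0.5, 0.3], [1.2, -0.1]]
mat w [ 4.975e-01  2.000e-04 -1.245e-01] -7.13
[[-0.4, 0.5], [0.4, 0.3], [0.2, -0.1], [-0.2, -0.5]]
lifter w [ 0.5041 -0.0051 -0.1546] -8.86
[[-0.3, -0.0], [0.4, -0.5], [-0.5, -0.0], [0.4, 0.4]]
box w [0.6541 0.0202 0.4248] 24.34
[[-15.7, -0.2], [3.6, 6.7], [0.1, -0.9]]
rack w [ 0.5586 -0.2354  0.2044] 11.71
[[0.3, 0.1], [-0.2, -0.1], [-0.1, 0.6], [0.0, -0.5]]
```

Request:
jog_arm:
  moves:
    - [0,[0.01,0.015,-0.02],[0,0,2]]
    - [0,[0.01,0.02,-0.03],[0,0,2]]
    - [0,[0.01,0.02,-0.03],[0,0,2]]
    - [0,[0.01,0.02,-0.03],[0,0,1.9]]
    - [0,[0.005,0.02,-0.02],[0,0,0]]
    - [0,[0,0.005,-0.003],[0,0,0]]
    - [0,[0,0,0],[0,0,0]]
    - [0,[0,0,0],[0,0,0]]

```text
time_s: 3.55
ee_pos: [0.5362, 0.2888, 0.2017]
orientation: [0.001, -0.069, 0.998, 0.0]
contact_force: [-0.1, -1.2, -0.3]
gripper_width: 0.0429
```

Run:
```python
from h import *
im,c=snap('wrist','w2.png')
for m in spotter.mark_of('pin3','wrist')[:4]: print(round(m['confidence'],2),np.round(m['at'],1),unproj(c,m['at'],.012)[0].round(4))
s=robot.get_state();print(s['ee_pos'],s['orientation'],s['time_s'],s['gripper_width'])
```

```text
0.91 [322.  181.8] [0.5367 0.2941 0.012 ]
0.87 [204.9 234.3] [0.6123 0.1766 0.012 ]
0.57 [317.6 233.9] [0.5951 0.2976 0.012 ]
[0.53634255 0.28844795 0.20202605] [ 1.15045221e-03 -6.82699887e-02  9.97666143e-01  3.91272745e-04] 3.65 0.04310443120695413
```

View pics/w2.png

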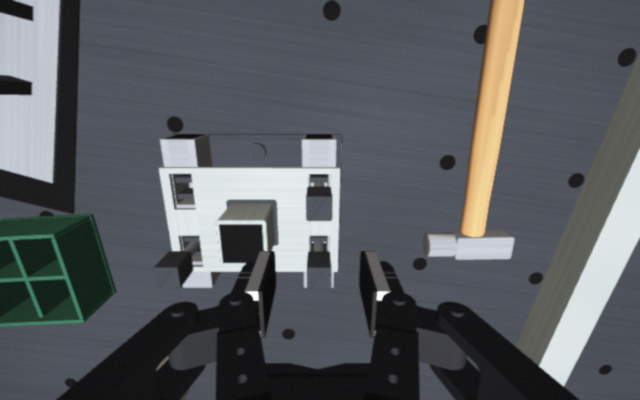

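Run:
```python
import cv2
im=cv2.imread('pics/w2.png')
def crop(l,t,r,b,s,fn): cv2.imwrite('pics/'+fn,cv2.resize(im[t:b,l:r],None,fx=s,fy=s,interpolation=cv2.INTER_CUBIC))
crop(150,120,350,300,4,'w2f.png')
crop(0,200,130,340,4,'w2b.png')
```

```text
(no output)
```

View pics/w2f.png

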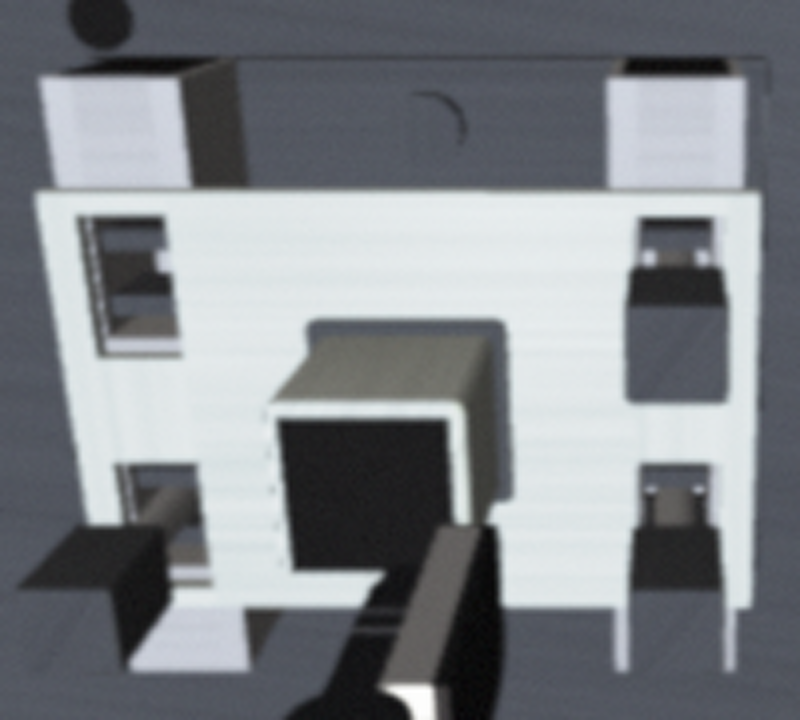

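View pics/w2b.png

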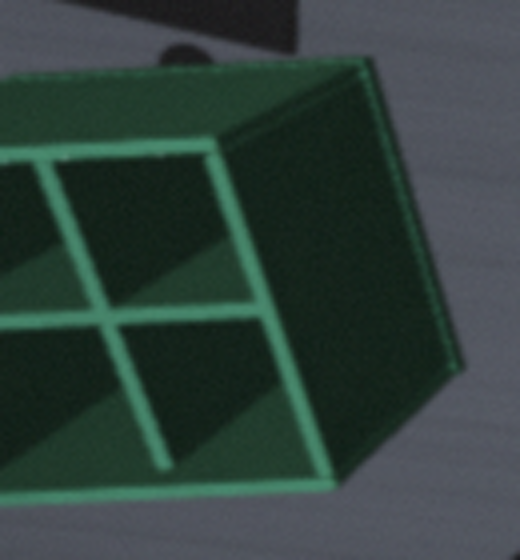

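Run:
```python
from h import *
c=cam('wrist')
def do(n,obj,p,l,t,x0,s=4,c=c):
    x,r=fit(c,np.array(obj)/1e3,cpx(p,l,t,s),x0);print(n,x.round(4),np.degrees(x[2]).round(2));print(r.round(1).tolist());return x
obj=[(-75,-77,45),(-75,-47,45),(-75,47,45),(-75,77,45),(75,-77,45),(75,-47,45),(75,47,45),(75,77,45)]
x=do('fix',obj,[(40,77),(180,77),(607,77),(745,77),(130,670),(250,670),(617,670),(733,670)],150,120,[.57,.23,.1])
do('foot',[(-52,-80,50),(-52,80,50),(52,80,50)],[(37,192),(760,192),(750,606)],150,120,[.57,.23,.1])
do('box',[(-50,50,55),(50,50,55),(-50,50,0),(50,50,0)],[(216,138),(338,485),(372,58),(462,370)],0,200,[.66,0,.1])
Rm,t=pose(x[:2],x[2])
for n,y,xx in(('p1',62,30),('p2',-62,30),('p3',62,-30)): print(n,Rm@[xx/1e3,y/1e3,0]+t)
print('p3 top corners',unproj(c,cpx([(625,305),(727,305),(627,402),(727,402)],150,120,4),.1).round(4))
print('tube',unproj(c,cpx([(270,402),(466,402),(280,572)],150,120,4),.095).round(4))
s=robot.get_state();M=q2R(s['orientation']);print(M.round(4))
```

```text
fix [0.5735 0.2323 0.1351] 7.74
[[0.5, 0.2], [-0.3, 0.3], [0.0, 0.4], [-0.3, 0.5], [1.0, -0.6], [0.1, -0.6], [-0.4, -0.5], [-0.3, -0.5]]
foot [0.5748 0.2332 0.1356] 7.77
[[0.3, 0.0], [-0.2, 0.2], [-0.2, -0.4]]
box [0.6686 0.0097 0.1835] 10.51
[[-0.4, 0.2], [-0.6, 1.6], [0.4, -0.5], [0.7, -0.8]]
p1 [0.59490824 0.29777032 0.        ]
p2 [0.61161071 0.17490036 0.        ]
p3 [0.53545504 0.28968849 0.        ]
p3 top corners [[0.5267 0.2788 0.1   ]
 [0.5241 0.2977 0.1   ]
 [0.546  0.2817 0.1   ]
 [0.5434 0.3007 0.1   ]]
tube [[0.5575 0.2124 0.095 ]
 [0.5523 0.2505 0.095 ]
 [0.595  0.2158 0.095 ]]
[[-9.907e-01 -1.362e-01  2.200e-03]
 [-1.362e-01  9.907e-01  9.000e-04]
 [-2.300e-03  6.000e-04 -1.000e+00]]
```

Request:
jog_arm:
  moves:
    - [0,[-0.001,0.001,-0.02],[0,0,0]]
    - [0,[0,0,-0.03],[0,0,0]]
    - [0,[0,0,-0.03],[0,0,0]]
    - [0,[0,0,-0.02],[0,0,0]]
    - [0,[0,0,-0.01],[0,0,0]]
    - [0,[0,0,-0.003],[0,0,0]]
    - [0,[0,0,0],[0,0,0]]
    - [0,[0,0,0],[0,0,0]]
  squeeze: 70

```text
time_s: 4.45
ee_pos: [0.5356, 0.2907, 0.0888]
orientation: [0.001, -0.069, 0.998, 0.001]
contact_force: [0.8, 1.3, 0.2]
gripper_width: 0.0428
```

Run:
```python
from h import *
im,c=snap('wrist','w3.png');snap('side','s3.png',(150,160,310,290),5)
s=robot.get_state();print(s['ee_pos'],s['gripper_width'],s['contact_force'])
```

```text
[0.53535725 0.29072043 0.08859909] 0.042908758263002306 [-0.1663238  -0.17013719  0.31564661]
```

View pics/w3.png

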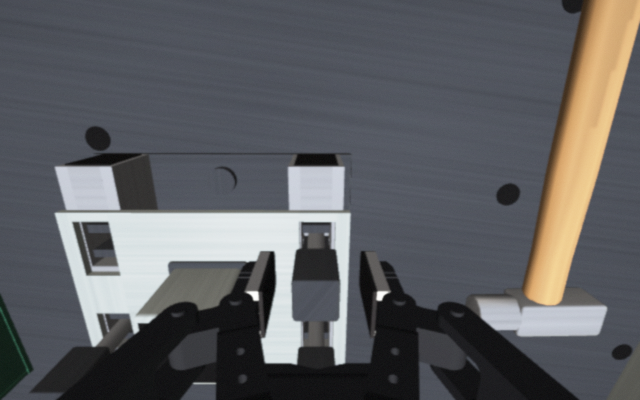

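View pics/s3.png

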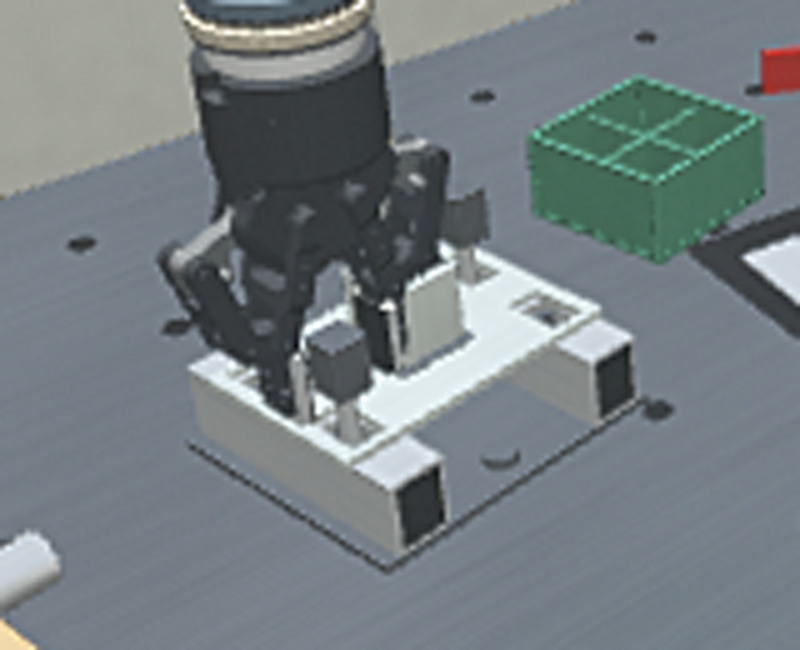

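Run:
```python
from h import *
s=robot.get_state();M=q2R(s['orientation']);p=s['ee_pos']
for n in('wrist','side'):
    c=cam(n)
    for o in([0,0,.003],[0,.021,.022],[0,-.021,.022],[.011,.021,.022],[-.011,.021,.022],[0,.021,-.02]):
        q=proj(c,p+M@np.array(o))[0]; print(n,o,q.round(0), ((q-[150,160])*5).round(0) if n=='side' else '')
    print('pin top',proj(c,[[.5355,.2897,.1]]).round(0))
```

```text
wrist [0, 0, 0.003] [317. 283.] 
wrist [0, 0.021, 0.022] [357. 262.] 
wrist [0, -0.021, 0.022] [276. 262.] 
wrist [0.011, 0.021, 0.022] [358. 243.] 
wrist [-0.011, 0.021, 0.022] [357. 281.] 
wrist [0, 0.021, -0.02] [371. 316.] 
pin top [[314. 302.]]
side [0, 0, 0.003] [217. 232.] [335. 360.]
side [0, 0.021, 0.022] [210. 243.] [302. 417.]
side [0, -0.021, 0.022] [225. 235.] [377. 374.]
side [0.011, 0.021, 0.022] [214. 245.] [318. 426.]
side [-0.011, 0.021, 0.022] [207. 241.] [287. 407.]
side [0, 0.021, -0.02] [208. 228.] [289. 338.]
pin top [[216. 227.]]
```

Request:
jog_arm:
  moves:
    - [-1,[0,-0.001,0],[0,0,0]]
    - [-1,[0,0,0],[0,0,0]]
    - [-1,[0,0,0],[0,0,0]]
    - [-1,[0,0,0],[0,0,0]]
    - [-1,[0,0,0],[0,0,0]]
    - [-1,[0,0,0],[0,0,0]]
    - [-1,[0,0,0],[0,0,0]]
    - [-1,[0,0,0],[0,0,0]]

```text
time_s: 5.35
ee_pos: [0.5351, 0.2896, 0.088]
orientation: [0.0, -0.069, 0.998, 0.0]
contact_force: [-0.0, -0.6, 5.6]
gripper_width: 0.0191
```

Request:
jog_arm:
  moves:
    - [-1,[0.0033,0.0004,-0.0001],[-0.33,2.45,0]]
    - [-1,[0.0033,0.0005,-0.0002],[-0.33,2.45,0]]
    - [-1,[0.0033,0.0004,-0.0003],[-0.33,2.45,0]]
    - [-1,[0.0032,0.0004,-0.0005],[-0.33,2.45,0]]
    - [-1,[0,0,0],[0,0,0]]
    - [-1,[0,0,0],[0,0,0]]
    - [-1,[0,0,0],[0,0,0]]
    - [-1,[0,0,0],[0,0,0]]

```text
time_s: 6.15
ee_pos: [0.5467, 0.2913, 0.0878]
orientation: [-0.087, -0.069, 0.994, -0.006]
contact_force: [-4.4, -1.1, 12.0]
gripper_width: 0.0193
```

Request:
jog_arm:
  moves:
    - [-1,[0.001,0.0002,-0.0005],[0,0,0]]
    - [-1,[0.001,0.0002,-0.0005],[0,0,0]]
    - [-1,[0.0005,0,0],[0,0,0]]
    - [-1,[0,0,0],[0,0,0]]
    - [-1,[0,0,0],[0,0,0]]
    - [-1,[0,0,0],[0,0,0]]
    - [-1,[0,0,0],[0,0,0]]
    - [-1,[0,0,0],[0,0,0]]

```text
time_s: 6.95
ee_pos: [0.5472, 0.2914, 0.0876]
orientation: [-0.09, -0.069, 0.994, -0.006]
contact_force: [-9.6, -3.2, 19.4]
gripper_width: 0.0192
```

Request:
jog_arm:
  moves:
    - [-1,[0.0015,0.0002,0],[0,0,0]]
    - [-1,[0.0015,0.0002,0],[0,0,0]]
    - [-1,[0.001,0,0],[0,0,0]]
    - [-1,[0,0,0],[0,0,0]]
    - [-1,[0,0,0],[0,0,0]]
    - [-1,[0,0,0],[0,0,0]]
    - [-1,[0,0,0],[0,0,0]]
    - [-1,[0,0,0],[0,0,0]]

```text
time_s: 7.75
ee_pos: [0.5481, 0.2916, 0.0875]
orientation: [-0.093, -0.069, 0.993, -0.007]
contact_force: [-14.2, -3.2, 22.9]
gripper_width: 0.019
```

Request:
jog_arm:
  moves:
    - [-1,[-0.0049,-0.0006,0.0005],[0.33,-2.45,0]]
    - [-1,[-0.0049,-0.0006,0.0005],[0.33,-2.45,0]]
    - [-1,[-0.0049,-0.0006,0.0005],[0.33,-2.45,0]]
    - [-1,[-0.0049,-0.0006,0.0006],[0.33,-2.45,0]]
    - [-1,[-0.0042,-0.0006,-0.0001],[0.35,-2.55,0]]
    - [-1,[-0.0042,-0.0006,-0.0002],[0.35,-2.55,0]]
    - [-1,[-0.0042,-0.0006,-0.0002],[0.35,-2.55,0]]
    - [-1,[-0.0042,-0.0006,-0.0003],[0.35,-2.55,0]]

```text
time_s: 8.55
ee_pos: [0.5231, 0.2881, 0.0883]
orientation: [0.096, -0.068, 0.993, 0.008]
contact_force: [14.2, 1.0, -7.7]
gripper_width: 0.0192
```

Request:
jog_arm:
  moves:
    - [-1,[-0.001,0,0],[0,0,0]]
    - [-1,[0,0,0],[0,0,0]]
    - [-1,[0,0,0],[0,0,0]]
    - [-1,[0,0,0],[0,0,0]]
    - [-1,[0,0,0],[0,0,0]]
    - [-1,[0,0,0],[0,0,0]]
    - [-1,[0,0,0],[0,0,0]]
    - [-1,[0,0,0],[0,0,0]]

```text
time_s: 9.35
ee_pos: [0.5224, 0.2881, 0.0885]
orientation: [0.095, -0.068, 0.993, 0.008]
contact_force: [9.7, 1.2, -2.4]
gripper_width: 0.0194
```

Request:
jog_arm:
  moves:
    - [-1,[-0.001,0,0],[0,0,0]]
    - [-1,[-0.001,0,0],[0,0,0]]
    - [-1,[0,0,0],[0,0,0]]
    - [-1,[0,0,0],[0,0,0]]
    - [-1,[0.005,0.0006,0.0001],[-0.35,2.55,0]]
    - [-1,[0.005,0.0006,0.0002],[-0.35,2.55,0]]
    - [-1,[0.005,0.0006,0.0003],[-0.35,2.55,0]]
    - [-1,[0.0048,0.0006,0.0002],[-0.35,2.55,0]]

```text
time_s: 10.15
ee_pos: [0.5352, 0.2899, 0.088]
orientation: [-0.001, -0.069, 0.998, 0.0]
contact_force: [-1.3, 0.1, 4.5]
gripper_width: 0.0192
```

Upright; try lifting gently.

Request:
jog_arm:
  moves:
    - [-1,[0,0,0.002],[0,0,0]]
    - [-1,[0,0,0.003],[0,0,0]]
    - [-1,[0,0,0.005],[0,0,0]]
    - [-1,[0,0,0.005],[0,0,0]]
    - [-1,[0,0,0],[0,0,0]]
    - [-1,[0,0,0],[0,0,0]]
    - [-1,[0,0,0],[0,0,0]]
    - [-1,[0,0,0],[0,0,0]]

```text
time_s: 10.95
ee_pos: [0.5345, 0.2895, 0.1023]
orientation: [-0.0, -0.069, 0.998, 0.0]
contact_force: [-0.3, 0.8, -1.6]
gripper_width: 0.0189
```

Request:
jog_arm:
  moves:
    - [-1,[0,0,0.01],[0,0,0]]
    - [-1,[0,0,0.02],[0,0,0]]
    - [-1,[0,0,0.03],[0,0,0]]
    - [-1,[0,0,0.03],[0,0,0]]
    - [-1,[0,0,0.03],[0,0,0]]
    - [-1,[0,0,0.015],[0,0,0]]
    - [-1,[0,0,0],[0,0,0]]
    - [-1,[0,0,0],[0,0,0]]

```text
time_s: 11.75
ee_pos: [0.534, 0.2892, 0.2371]
orientation: [-0.001, -0.069, 0.998, -0.0]
contact_force: [-0.0, 0.0, -1.8]
gripper_width: 0.0188
```

Run:
```python
from h import *
im,c=snap('wrist','w4.png')
snap('side','s4.png')
s=robot.get_state();print(s['ee_pos'],s['orientation'],s['contact_force'])
```

```text
[0.53368668 0.28901392 0.23588778] [-1.43601636e-03 -6.90565659e-02  9.97611484e-01 -6.75248478e-04] [ 0.70402994  0.71459277 -1.49534982]
```

View pics/w4.png

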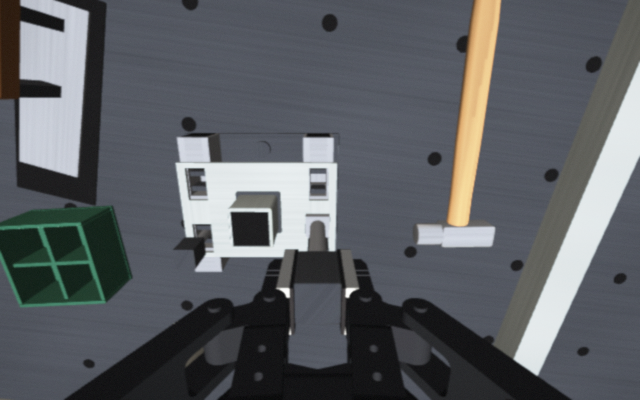

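View pics/s4.png

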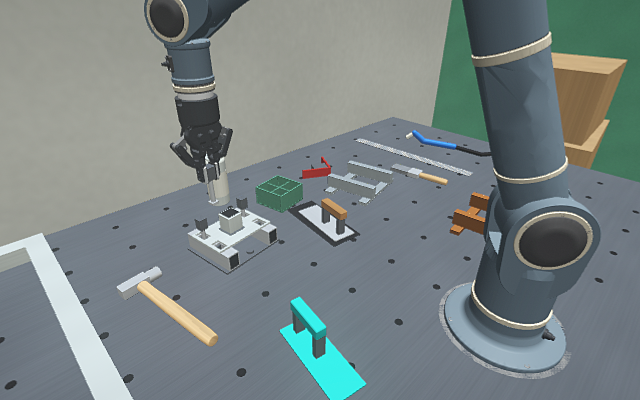

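Run:
```python
import cv2
im=cv2.imread('pics/w4.png')
l,t,r,b=0,190,150,320
cv2.imwrite('pics/w4b.png',cv2.resize(im[t:b,l:r],None,fx=4,fy=4,interpolation=cv2.INTER_CUBIC))
```

```text
(no output)
```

View pics/w4b.png

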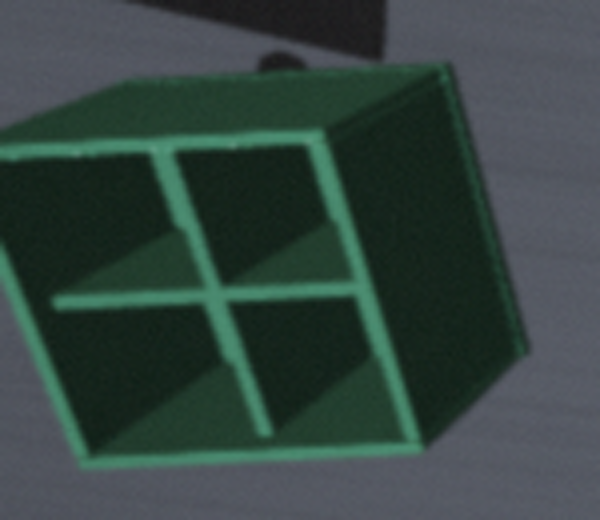

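Run:
```python
from h import *
c=cam('wrist')
x,r=fit(c,np.array([(-50,50,55),(50,50,55),(50,-50,55),(-50,50,0),(50,50,0)])/1e3,cpx([(328,130),(425,448),(80,468),(450,64),(530,352)],0,190,4),[.66,0,.1])
print(x.round(4),np.degrees(x[2]).round(2),r.round(1).tolist())
Rm,t=pose(x[:2],x[2])
print(unproj(c,cpx([(215,295)],0,190,4),.055))
for a in(24,-24):
    for b in(24,-24): print(a,b,(Rm@np.array([a,b,0])/1e3+t).round(4))
```

```text
[0.6667 0.0113 0.1855] 10.63 [[-0.8, -0.2], [-0.2, 1.8], [-0.3, 0.3], [1.4, -0.7], [0.6, -0.3]]
[[0.6621419  0.01694714 0.055     ]]
24 24 [0.6859 0.0393 0.    ]
24 -24 [ 0.6947 -0.0079  0.    ]
-24 24 [0.6387 0.0305 0.    ]
-24 -24 [ 0.6476 -0.0167  0.    ]
```

Request:
jog_arm:
  moves:
    - [-1,[0.01,-0.02,0],[0,0,0]]
    - [-1,[0.02,-0.037,0],[0,0,0]]
    - [-1,[0.024,-0.044,0],[0,0,0]]
    - [-1,[0.025,-0.046,0],[0,0,0]]
    - [-1,[0.025,-0.046,0],[0,0,0]]
    - [-1,[0.025,-0.046,0],[0,0,0]]
    - [-1,[0.022,-0.038,0],[0,0,0]]
    - [-1,[0.01,-0.02,0],[0,0,0]]

```text
time_s: 12.65
ee_pos: [0.6928, -0.0071, 0.2354]
orientation: [-0.001, -0.066, 0.998, -0.002]
contact_force: [-0.1, -0.1, -0.8]
gripper_width: 0.0191
```

Request:
jog_arm:
  moves:
    - [-1,[0,0,-0.02],[0,0,0]]
    - [-1,[0,0,-0.03],[0,0,0]]
    - [-1,[0,0,-0.03],[0,0,0]]
    - [-1,[0,0,-0.02],[0,0,0]]
    - [-1,[0,0,0],[0,0,0]]
    - [-1,[0,0,0],[0,0,0]]
    - [-1,[0,0,0],[0,0,0]]
    - [-1,[0,0,0],[0,0,0]]

```text
time_s: 13.45
ee_pos: [0.6931, -0.0012, 0.1389]
orientation: [0.001, -0.069, 0.998, 0.0]
contact_force: [-0.5, -0.6, -0.4]
gripper_width: 0.0195
```

Run:
```python
from h import *
im,c=snap('wrist','w5.png')
snap('side','s5.png',(200,130,360,260),5)
s=robot.get_state();print(s['ee_pos'],s['orientation'],s['contact_force'])
```

```text
[ 0.69276956 -0.00120892  0.13856767] [ 9.39693667e-04 -6.90194593e-02  9.97614871e-01  2.92246372e-05] [ 2.86955691e-01 -1.03581604e-03 -1.61836162e+00]
```

View pics/w5.png

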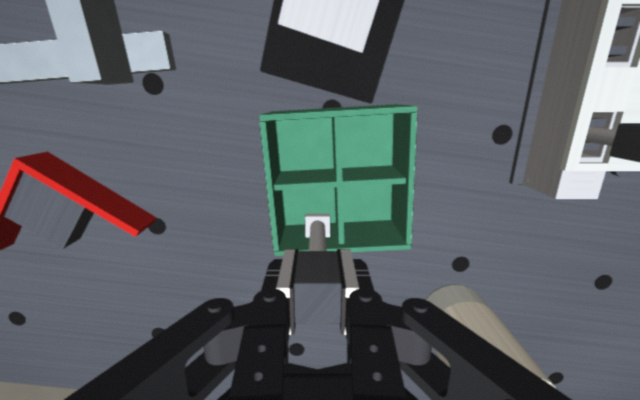

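View pics/s5.png

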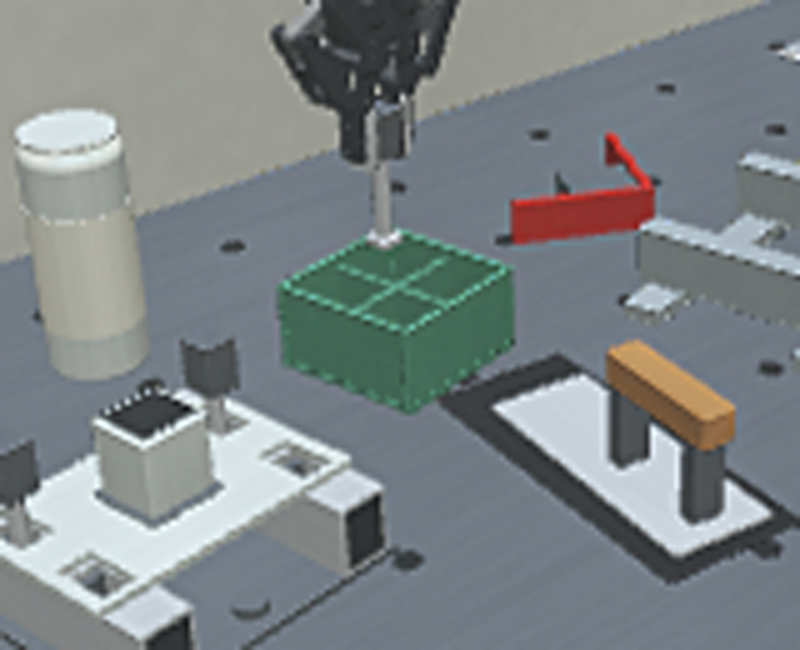

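Run:
```python
from h import *
c=cam('wrist')
x,r=fit(c,np.array([(-50,50,55),(-50,-50,55),(50,50,55),(50,-50,55)])/1e3,[(415.5,107),(261.5,116.5),(411,247),(275,254)],[.66,0,.1])
print(x.round(4),np.degrees(x[2]).round(2),r.round(1).tolist())
Rm,t=pose(x[:2],x[2])
for a in(24,-24):
    for b in(24,-24): print(a,b,(Rm@np.array([a,b,0])/1e3+t).round(4))
```

```text
[0.6681 0.0114 0.1971] 11.3 [[1.8, -0.9], [-3.0, -0.6], [0.5, 2.6], [-0.4, 2.9]]
24 24 [0.6869 0.0397 0.    ]
24 -24 [ 0.6963 -0.0074  0.    ]
-24 24 [0.6399 0.0303 0.    ]
-24 -24 [ 0.6493 -0.0168  0.    ]
```

Request:
jog_arm:
  moves:
    - [-1,[0.002,-0.0065,0],[0,0,0]]
    - [-1,[0,0,0],[0,0,0]]
    - [-1,[0,0,-0.02],[0,0,0]]
    - [-1,[0,0,-0.02],[0,0,0]]
    - [-1,[0,0,-0.01],[0,0,0]]
    - [-1,[0,0,-0.005],[0,0,0]]
    - [-1,[0,0,0],[0,0,0]]
    - [-1,[0,0,0],[0,0,0]]

```text
time_s: 14.35
ee_pos: [0.6949, -0.0078, 0.0832]
orientation: [0.001, -0.069, 0.998, -0.0]
contact_force: [-0.0, 0.4, -0.7]
gripper_width: 0.0187
```

Request:
jog_arm:
  moves:
    - [-1,[0,0,-0.001],[0,0,0]]
    - [-1,[0,0,-0.001],[0,0,0]]
    - [-1,[0,0,-0.001],[0,0,0]]
    - [-1,[0,0,0],[0,0,0]]
    - [-1,[0,0,0],[0,0,0]]
    - [-1,[0,0,0],[0,0,0]]
    - [-1,[0,0,0],[0,0,0]]
    - [-1,[0,0,0],[0,0,0]]

```text
time_s: 15.15
ee_pos: [0.6946, -0.0077, 0.08]
orientation: [0.0, -0.069, 0.998, 0.0]
contact_force: [-0.9, 0.1, 5.3]
gripper_width: 0.0194
```

Floor contact. Release and rise.

Request:
jog_arm:
  moves:
    - [-0.3,[0,0,0],[0,0,0]]
    - [-0.3,[0,0,0],[0,0,0]]
    - [-0.3,[0,0,0],[0,0,0]]
    - [-0.3,[0,0,0],[0,0,0]]
    - [-0.3,[0,0,0.01],[0,0,0]]
    - [-0.3,[0,0,0.03],[0,0,0]]
    - [0,[0,0,0.04],[0,0,0]]
    - [0,[0,0,0.04],[0,0,0]]

```text
time_s: 15.95
ee_pos: [0.694, -0.0078, 0.201]
orientation: [-0.0, -0.069, 0.998, -0.0]
contact_force: [1.8, -0.8, 0.5]
gripper_width: 0.0428
```

Run:
```python
from h import *
im,c=snap('wrist','w6.png')
snap('side','s6.png',(150,130,350,280),4)
s=robot.get_state();print(s['ee_pos'],s['orientation'],s['contact_force'])
```

```text
[ 0.69809244 -0.00805682  0.20740724] [ 6.78666345e-03 -6.88873383e-02  9.97601336e-01 -2.25773825e-04] [-0.36822937 -0.11358407  0.61256355]
```

View pics/s6.png

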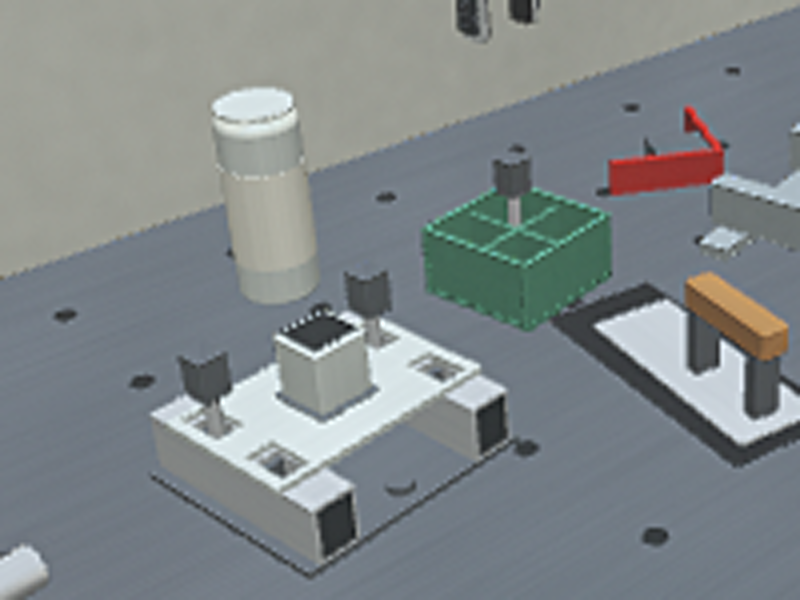

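Request:
jog_arm:
  moves:
    - [0,[-0.01,0.02,0],[0,0,0]]
    - [0,[-0.017,0.04,0],[0,0,0]]
    - [0,[-0.018,0.04,0],[0,0,0]]
    - [0,[-0.018,0.04,0],[0,0,0]]
    - [0,[-0.015,0.033,0],[0,0,0]]
    - [0,[-0.006,0.01,0],[0,0,0]]
    - [0,[0,0,0],[0,0,0]]
    - [0,[0,0,0],[0,0,0]]

```text
time_s: 16.85
ee_pos: [0.6109, 0.1735, 0.1995]
orientation: [0.0, -0.068, 0.998, -0.001]
contact_force: [-0.3, -0.6, 0.4]
gripper_width: 0.043
```

Run:
```python
from h import *
im,c=snap('wrist','w7.png')
for m in spotter.mark_of('pin2','wrist')[:4]: print(round(m['confidence'],2),np.round(m['at'],1),unproj(c,m['at'],.012)[0].round(4))
s=robot.get_state();print(s['ee_pos'],s['orientation'],s['contact_force'])
```

```text
0.87 [319.7 181.2] [0.6105 0.176  0.012 ]
0.71 [444.3 180.2] [0.5922 0.3012 0.012 ]
0.6 [145.7 232. ] [ 0.6917 -0.0015  0.012 ]
[0.61126408 0.17255543 0.19942478] [ 2.90565706e-04 -6.71575974e-02  9.97742126e-01 -6.50350571e-04] [ 0.03149869  0.1221797  -0.00141473]
```

View pics/w7.png

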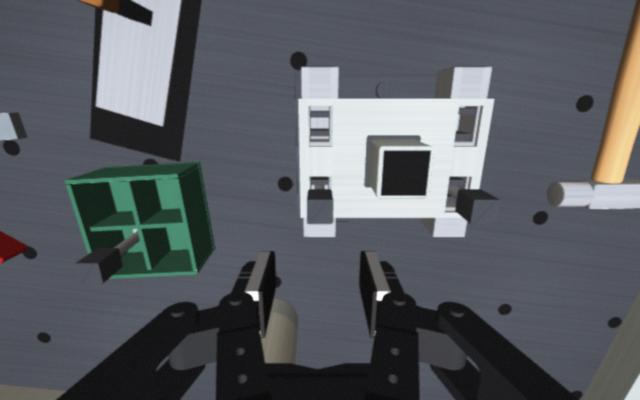

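Request:
jog_arm:
  moves:
    - [0,[0,0.002,-0.02],[0,0,0]]
    - [0,[0,0,-0.03],[0,0,0]]
    - [0,[0,0,-0.03],[0,0,0]]
    - [0,[0,0,-0.02],[0,0,0]]
    - [0,[0,0,-0.01],[0,0,0]]
    - [0,[0,0,-0.002],[0,0,0]]
    - [0,[0,0,0],[0,0,0]]
    - [0,[0,0,0],[0,0,0]]

```text
time_s: 17.75
ee_pos: [0.6113, 0.1772, 0.0886]
orientation: [0.001, -0.069, 0.998, 0.0]
contact_force: [-0.8, -0.1, -0.5]
gripper_width: 0.0427
```

Request:
jog_arm:
  moves:
    - [-1,[0,0,0],[0,0,0]]
    - [-1,[0,0,0],[0,0,0]]
    - [-1,[0,0,0],[0,0,0]]
    - [-1,[0,0,0],[0,0,0]]
    - [-1,[0,0,0],[0,0,0]]
    - [-1,[0,0,0],[0,0,0]]
    - [-1,[0,0,0],[0,0,0]]
    - [-1,[0,0,0],[0,0,0]]

```text
time_s: 18.55
ee_pos: [0.611, 0.177, 0.0885]
orientation: [0.001, -0.069, 0.998, 0.0]
contact_force: [0.5, -1.9, 5.5]
gripper_width: 0.0191
```

Request:
jog_arm:
  moves:
    - [-1,[0.003,0.0004,0],[-0.23,1.68,0]]
    - [-1,[0.003,0.0004,-0.0001],[-0.23,1.68,0]]
    - [-1,[0.003,0.0004,-0.0002],[-0.23,1.68,0]]
    - [-1,[0.003,0.0004,-0.0003],[-0.23,1.68,0]]
    - [-1,[0.003,0.0004,-0.0003],[-0.23,1.68,0]]
    - [-1,[0.003,0.0004,-0.0003],[-0.23,1.68,0]]
    - [-1,[0,0,0],[0,0,0]]
    - [-1,[0,0,0],[0,0,0]]

```text
time_s: 19.35
ee_pos: [0.6244, 0.1789, 0.088]
orientation: [-0.094, -0.069, 0.993, -0.007]
contact_force: [-11.3, -3.3, 17.3]
gripper_width: 0.0193
```

Request:
jog_arm:
  moves:
    - [-1,[-0.0045,-0.0006,0.0003],[0.35,-2.52,0]]
    - [-1,[-0.0045,-0.0006,0.0003],[0.35,-2.52,0]]
    - [-1,[-0.0045,-0.0006,0.0003],[0.35,-2.52,0]]
    - [-1,[-0.0045,-0.0006,0.0003],[0.35,-2.52,0]]
    - [-1,[-0.0045,-0.0006,0],[0.35,-2.52,0]]
    - [-1,[-0.0045,-0.0006,-0.0002],[0.35,-2.52,0]]
    - [-1,[-0.0045,-0.0006,-0.0002],[0.35,-2.52,0]]
    - [-1,[-0.0045,-0.0006,-0.0003],[0.35,-2.52,0]]

```text
time_s: 20.15
ee_pos: [0.5984, 0.1747, 0.0887]
orientation: [0.097, -0.068, 0.993, 0.007]
contact_force: [17.0, -1.2, -10.0]
gripper_width: 0.019
```

Request:
jog_arm:
  moves:
    - [-1,[-0.001,0,0],[0,0,0]]
    - [-1,[0,0,0],[0,0,0]]
    - [-1,[0,0,0],[0,0,0]]
    - [-1,[0,0,0],[0,0,0]]
    - [-1,[0,0,0],[0,0,0]]
    - [-1,[0,0,0],[0,0,0]]
    - [-1,[0,0,0],[0,0,0]]
    - [-1,[0,0,0],[0,0,0]]

```text
time_s: 20.95
ee_pos: [0.5978, 0.1746, 0.089]
orientation: [0.096, -0.068, 0.993, 0.007]
contact_force: [12.4, -1.3, -3.7]
gripper_width: 0.0189
```

Request:
jog_arm:
  moves:
    - [-1,[0.0048,0.0006,0.0001],[-0.35,2.52,0]]
    - [-1,[0.0048,0.0006,0.0002],[-0.35,2.52,0]]
    - [-1,[0.0047,0.0006,0.0002],[-0.35,2.52,0]]
    - [-1,[0.0047,0.0006,0.0002],[-0.35,2.52,0]]
    - [-1,[0,0,0],[0,0,0]]
    - [-1,[0,0,0.002],[0,0,0]]
    - [-1,[0,0,0.004],[0,0,0]]
    - [-1,[0,0,0.004],[0,0,0]]

```text
time_s: 21.75
ee_pos: [0.6099, 0.1763, 0.0969]
orientation: [-0.0, -0.069, 0.998, -0.001]
contact_force: [1.5, -3.4, -4.5]
gripper_width: 0.0187
```

Request:
jog_arm:
  moves:
    - [-1,[0.0005,-0.001,0.005],[0,0,0]]
    - [-1,[0,0,0.01],[0,0,0]]
    - [-1,[0,0,0.02],[0,0,0]]
    - [-1,[0,0,0.03],[0,0,0]]
    - [-1,[0,0,0.03],[0,0,0]]
    - [-1,[0,0,0.03],[0,0,0]]
    - [-1,[0,0,0.015],[0,0,0]]
    - [-1,[0,0,0],[0,0,0]]

```text
time_s: 22.55
ee_pos: [0.6117, 0.1775, 0.2404]
orientation: [0.003, -0.069, 0.998, 0.001]
contact_force: [0.5, 0.1, -1.5]
gripper_width: 0.0194
```

Request:
jog_arm:
  moves:
    - [-1,[0.004,-0.017,0],[0,0,0]]
    - [-1,[0.006,-0.03,0],[0,0,0]]
    - [-1,[0.006,-0.035,0],[0,0,0]]
    - [-1,[0.006,-0.035,0],[0,0,0]]
    - [-1,[0.004,-0.02,-0.02],[0,0,0]]
    - [-1,[0.0015,-0.01,-0.03],[0,0,0]]
    - [-1,[0,0,-0.03],[0,0,0]]
    - [-1,[0,0,-0.02],[0,0,0]]

```text
time_s: 23.35
ee_pos: [0.6356, 0.0267, 0.1328]
orientation: [-0.004, -0.068, 0.998, -0.0]
contact_force: [-0.2, 1.4, -1.5]
gripper_width: 0.0192
```

Request:
jog_arm:
  moves:
    - [-1,[0,0,0],[0,0,0]]
    - [-1,[0,0,0],[0,0,0]]
    - [-1,[0,0,0],[0,0,0]]
    - [-1,[0,0,0],[0,0,0]]
    - [-1,[0,0,0],[0,0,0]]
    - [-1,[0,0,0],[0,0,0]]
    - [-1,[0,0,0],[0,0,0]]
    - [-1,[0,0,0],[0,0,0]]

```text
time_s: 24.15
ee_pos: [0.6383, 0.0294, 0.1375]
orientation: [0.0, -0.069, 0.998, 0.0]
contact_force: [0.2, -0.3, -1.4]
gripper_width: 0.0188
```

Run:
```python
from h import *
im,c=snap('wrist','w8.png')
s=robot.get_state();print(s['ee_pos'],s['orientation'],s['contact_force'])
```

```text
[0.63823737 0.02934992 0.13744054] [ 6.61993452e-05 -6.90803717e-02  9.97611071e-01  2.22998420e-04] [-0.37081583  0.02580387  0.47287057]
```

View pics/w8.png

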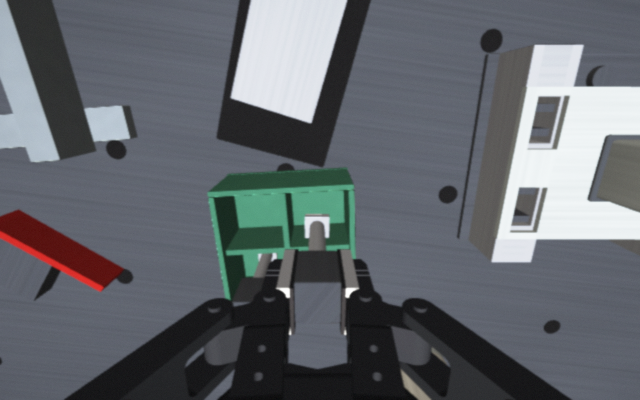

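Request:
jog_arm:
  moves:
    - [-1,[0,0,-0.02],[0,0,0]]
    - [-1,[0,0,-0.02],[0,0,0]]
    - [-1,[0,0,-0.01],[0,0,0]]
    - [-1,[0,0,-0.004],[0,0,0]]
    - [-1,[0,0,-0.001],[0,0,0]]
    - [-1,[0,0,-0.001],[0,0,0]]
    - [-1,[0,0,-0.001],[0,0,0]]
    - [-1,[0,0,0],[0,0,0]]

```text
time_s: 25.0
ee_pos: [0.6385, 0.0293, 0.0809]
orientation: [0.0, -0.069, 0.998, 0.0]
contact_force: [0.2, -1.2, -0.8]
gripper_width: 0.019
```

Request:
jog_arm:
  moves:
    - [-1,[0,0,-0.001],[0,0,0]]
    - [-1,[0,0,-0.001],[0,0,0]]
    - [-1,[0,0,0],[0,0,0]]
    - [-0.3,[0,0,0],[0,0,0]]
    - [-0.3,[0,0,0],[0,0,0]]
    - [-0.3,[0,0,0],[0,0,0]]
    - [-0.3,[0,0,0],[0,0,0]]
    - [-0.3,[0,0,0.01],[0,0,0]]

```text
time_s: 25.8
ee_pos: [0.6371, 0.0293, 0.0872]
orientation: [-0.002, -0.069, 0.998, 0.0]
contact_force: [0.9, 0.0, 0.2]
gripper_width: 0.0301
```

Request:
jog_arm:
  moves:
    - [-0.3,[0,0,0.03],[0,0,0]]
    - [0,[0,0,0.04],[0,0,0]]
    - [0,[0,0.02,0.04],[0,0,0]]
    - [0,[-0.01,0.045,0],[0,0,0]]
    - [0,[-0.01,0.045,0],[0,0,0]]
    - [0,[-0.01,0.045,0],[0,0,0]]
    - [0,[-0.01,0.045,0],[0,0,0]]
    - [0,[-0.005,0.045,0],[0,0,0]]

```text
time_s: 26.6
ee_pos: [0.5923, 0.2761, 0.1993]
orientation: [0.0, -0.069, 0.998, 0.0]
contact_force: [0.6, 0.0, 0.4]
gripper_width: 0.0426
```

Request:
jog_arm:
  moves:
    - [0,[0.001,0.023,0],[0,0,0]]
    - [0,[0,0,0],[0,0,0]]
    - [0,[0,0,0],[0,0,0]]
    - [0,[0,0,0],[0,0,0]]
    - [0,[0,0,0],[0,0,0]]
    - [0,[0,0,0],[0,0,0]]
    - [0,[0,0,0],[0,0,0]]
    - [0,[0,0,0],[0,0,0]]

```text
time_s: 27.4
ee_pos: [0.5944, 0.2969, 0.1984]
orientation: [0.0, -0.069, 0.998, 0.0]
contact_force: [0.2, -0.5, -0.1]
gripper_width: 0.0429
```

Run:
```python
from h import *
im,c=snap('wrist','w9.png');snap('side','s9.png',(150,130,350,280),4)
for m in spotter.mark_of('pin2','wrist')[:4]: print(round(m['confidence'],2),np.round(m['at'],1),unproj(c,m['at'],.012)[0].round(4))
s=robot.get_state();print(s['ee_pos'],s['orientation'],s['contact_force'],s['time_s'])
```

```text
0.9 [321.6 180.5] [0.5925 0.3014 0.012 ]
[0.59423612 0.29724811 0.19834043] [-2.13113072e-05 -6.90064125e-02  9.97616191e-01  2.23786049e-04] [0.2030022  1.05858548 0.20191907] 27.55
```

View pics/s9.png

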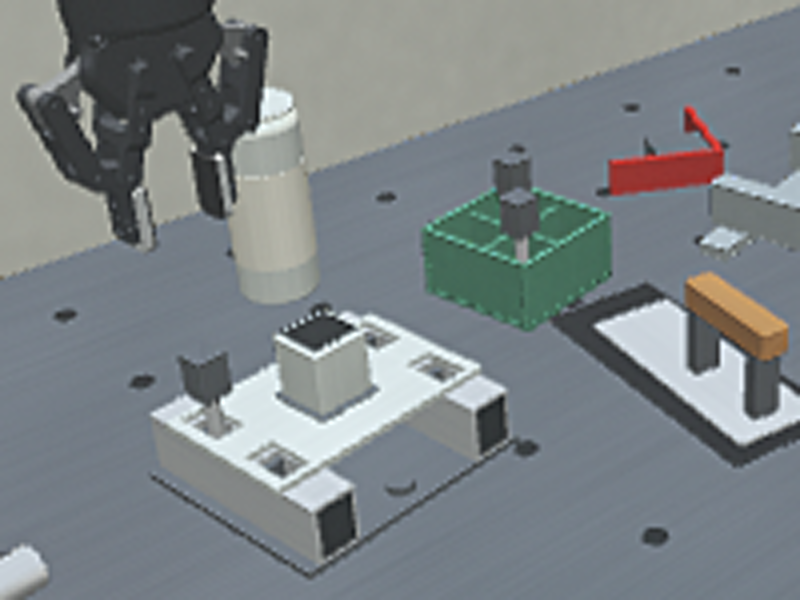

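View pics/w9.png

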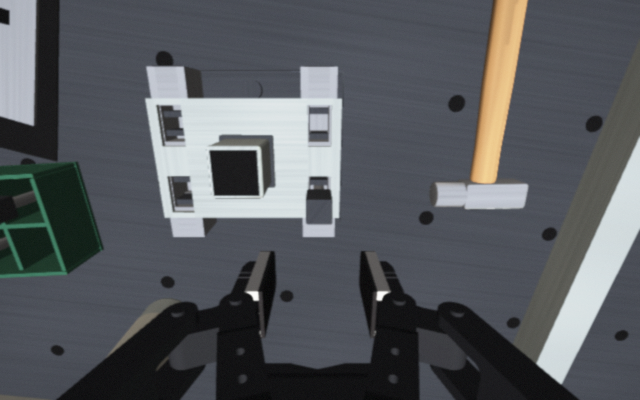

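Request:
jog_arm:
  moves:
    - [0,[0.0005,0.001,-0.02],[0,0,0]]
    - [0,[0,0,-0.03],[0,0,0]]
    - [0,[0,0,-0.03],[0,0,0]]
    - [0,[0,0,-0.02],[0,0,0]]
    - [0,[0,0,-0.01],[0,0,0]]
    - [0,[0,0,0],[0,0,0]]
    - [0,[0,0,0],[0,0,0]]
    - [-1,[0,0,0],[0,0,0]]

```text
time_s: 28.35
ee_pos: [0.5957, 0.2988, 0.0899]
orientation: [0.001, -0.069, 0.998, 0.001]
contact_force: [0.5, -0.4, 0.2]
gripper_width: 0.0293
```

Request:
jog_arm:
  moves:
    - [-1,[0,0,0],[0,0,0]]
    - [-1,[0,0,0],[0,0,0]]
    - [-1,[0,0,0],[0,0,0]]
    - [-1,[0,0,0],[0,0,0]]
    - [-1,[0,0,0],[0,0,0]]
    - [-1,[0,0,0],[0,0,0]]
    - [-1,[0,0,0],[0,0,0]]
    - [-1,[0,0,0],[0,0,0]]

```text
time_s: 29.15
ee_pos: [0.5957, 0.2986, 0.09]
orientation: [0.001, -0.069, 0.998, 0.001]
contact_force: [0.3, -0.7, 5.3]
gripper_width: 0.0189
```

Request:
jog_arm:
  moves:
    - [-1,[0.003,0.0004,0],[-0.23,1.68,0]]
    - [-1,[0.003,0.0004,-0.0001],[-0.23,1.68,0]]
    - [-1,[0.003,0.0004,-0.0002],[-0.23,1.68,0]]
    - [-1,[0.003,0.0004,-0.0003],[-0.23,1.68,0]]
    - [-1,[0.003,0.0004,-0.0003],[-0.23,1.68,0]]
    - [-1,[0.0035,0.0004,-0.0003],[-0.23,1.68,0]]
    - [-1,[0,0,0],[0,0,0]]
    - [-1,[0,0,0],[0,0,0]]

```text
time_s: 29.95
ee_pos: [0.6092, 0.3007, 0.0893]
orientation: [-0.094, -0.069, 0.993, -0.006]
contact_force: [-10.3, -3.2, 14.9]
gripper_width: 0.0188
```

Request:
jog_arm:
  moves:
    - [-1,[-0.0046,-0.0006,0.0003],[0.35,-2.52,0]]
    - [-1,[-0.0046,-0.0006,0.0003],[0.35,-2.52,0]]
    - [-1,[-0.0046,-0.0006,0.0003],[0.35,-2.52,0]]
    - [-1,[-0.0046,-0.0006,0.0003],[0.35,-2.52,0]]
    - [-1,[-0.0047,-0.0006,0],[0.35,-2.52,0]]
    - [-1,[-0.0047,-0.0006,-0.0002],[0.35,-2.52,0]]
    - [-1,[-0.0047,-0.0006,-0.0002],[0.35,-2.52,0]]
    - [-1,[-0.0047,-0.0006,-0.0003],[0.35,-2.52,0]]

```text
time_s: 30.75
ee_pos: [0.5826, 0.2967, 0.0904]
orientation: [0.097, -0.068, 0.993, 0.009]
contact_force: [16.7, 2.3, -8.4]
gripper_width: 0.0191
```

Request:
jog_arm:
  moves:
    - [-1,[-0.001,0,0],[0,0,0]]
    - [-1,[0,0,0],[0,0,0]]
    - [-1,[0,0,0],[0,0,0]]
    - [-1,[0,0,0],[0,0,0]]
    - [-1,[0,0,0],[0,0,0]]
    - [-1,[0,0,0],[0,0,0]]
    - [-1,[0,0,0],[0,0,0]]
    - [-1,[0,0,0],[0,0,0]]

```text
time_s: 31.55
ee_pos: [0.5818, 0.2966, 0.0906]
orientation: [0.096, -0.068, 0.993, 0.008]
contact_force: [12.6, 0.4, -3.2]
gripper_width: 0.0186
```

Request:
jog_arm:
  moves:
    - [-1,[0.0049,0.0006,0.0001],[-0.35,2.52,0]]
    - [-1,[0.0049,0.0006,0.0002],[-0.35,2.52,0]]
    - [-1,[0.0049,0.0006,0.0002],[-0.35,2.52,0]]
    - [-1,[0.0049,0.0006,0.0002],[-0.35,2.52,0]]
    - [-1,[0,0,0],[0,0,0]]
    - [-1,[0,0,0.002],[0,0,0]]
    - [-1,[0,0,0.004],[0,0,0]]
    - [-1,[0,0,0.004],[0,0,0]]

```text
time_s: 32.35
ee_pos: [0.5944, 0.2982, 0.0982]
orientation: [-0.0, -0.069, 0.998, 0.0]
contact_force: [1.0, 0.5, -1.2]
gripper_width: 0.0188
```

Request:
jog_arm:
  moves:
    - [-1,[0,0,0.005],[0,0,0]]
    - [-1,[0,0,0.01],[0,0,0]]
    - [-1,[0,0,0.02],[0,0,0]]
    - [-1,[0,0,0.03],[0,0,0]]
    - [-1,[0,0,0.03],[0,0,0]]
    - [-1,[0,0,0.03],[0,0,0]]
    - [-1,[0,0,0.015],[0,0,0]]
    - [-1,[0,0,0],[0,0,0]]

```text
time_s: 33.15
ee_pos: [0.5955, 0.2988, 0.2413]
orientation: [0.002, -0.069, 0.998, 0.002]
contact_force: [-0.2, 0.6, -0.6]
gripper_width: 0.0191
```

Request:
jog_arm:
  moves:
    - [-1,[0.006,-0.02,0],[0,0,0]]
    - [-1,[0.014,-0.04,0],[0,0,0]]
    - [-1,[0.015,-0.043,0],[0,0,0]]
    - [-1,[0.015,-0.043,0],[0,0,0]]
    - [-1,[0.015,-0.043,0],[0,0,0]]
    - [-1,[0.015,-0.04,0],[0,0,0]]
    - [-1,[0.011,-0.03,0],[0,0,0]]
    - [-1,[0,0,0],[0,0,0]]

```text
time_s: 33.95
ee_pos: [0.6857, 0.0311, 0.2361]
orientation: [-0.002, -0.064, 0.998, -0.002]
contact_force: [0.9, -0.8, -2.0]
gripper_width: 0.0193
```

Request:
jog_arm:
  moves:
    - [-1,[0,0,-0.02],[0,0,0]]
    - [-1,[0,0,-0.03],[0,0,0]]
    - [-1,[0,0,-0.03],[0,0,0]]
    - [-1,[0,0,-0.02],[0,0,0]]
    - [-1,[0,0,0],[0,0,0]]
    - [-1,[0,0,0],[0,0,0]]
    - [-1,[0,0,0],[0,0,0]]
    - [-1,[0,0,0],[0,0,0]]

```text
time_s: 34.75
ee_pos: [0.6864, 0.0395, 0.1398]
orientation: [0.001, -0.069, 0.998, 0.0]
contact_force: [0.7, -0.3, -0.8]
gripper_width: 0.0187
```

Run:
```python
from h import *
im,c=snap('wrist','w10.png');snap('side','s10.png',(200,130,360,260),5)
s=robot.get_state();print(s['ee_pos'],s['orientation'],s['contact_force'])
```

```text
[0.68616745 0.03933852 0.1395375 ] [ 9.79826184e-04 -6.90244672e-02  9.97614376e-01  4.68010267e-04] [-0.04960483  0.4999765  -1.08074074]
```

View pics/w10.png

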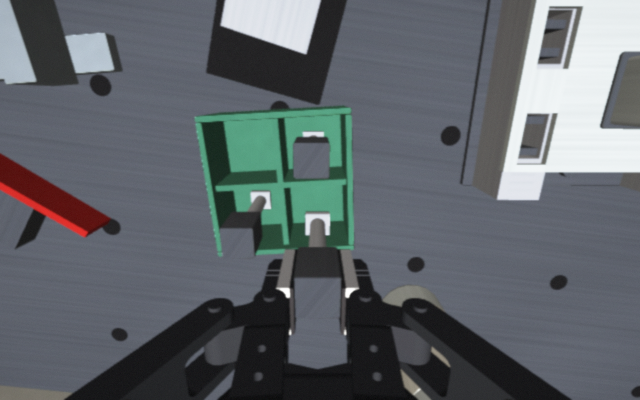

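View pics/s10.png

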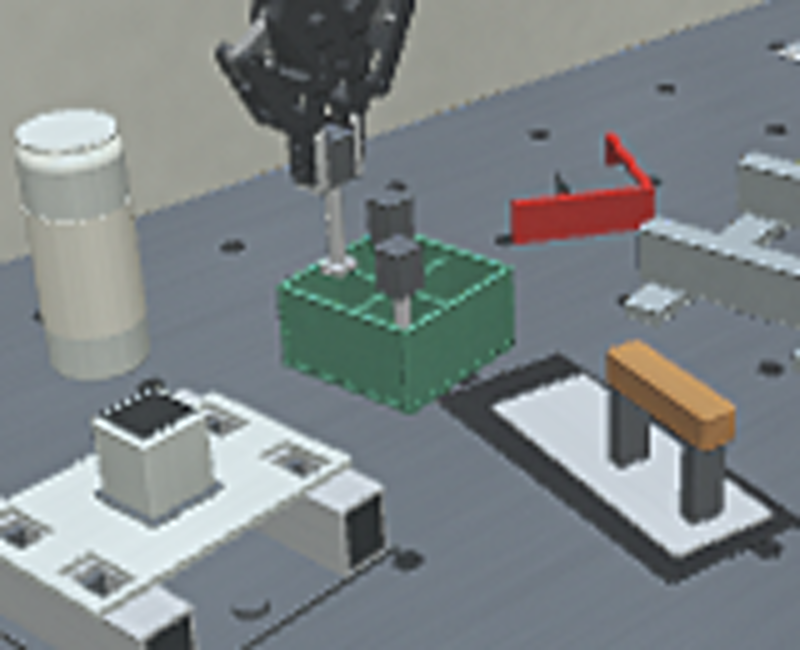

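Request:
jog_arm:
  moves:
    - [-1,[0,0.002,0],[0,0,0]]
    - [-1,[0,0,-0.02],[0,0,0]]
    - [-1,[0,0,-0.02],[0,0,0]]
    - [-1,[0,0,-0.01],[0,0,0]]
    - [-1,[0,0,-0.004],[0,0,0]]
    - [-1,[0,0,-0.002],[0,0,0]]
    - [-1,[0,0,-0.001],[0,0,0]]
    - [-1,[0,0,0],[0,0,0]]

```text
time_s: 35.65
ee_pos: [0.6862, 0.0413, 0.0822]
orientation: [0.001, -0.069, 0.998, 0.0]
contact_force: [-0.2, -0.1, -1.3]
gripper_width: 0.019
```

Request:
jog_arm:
  moves:
    - [-1,[0,0,-0.001],[0,0,0]]
    - [-1,[0,0,-0.001],[0,0,0]]
    - [-1,[0,0,0],[0,0,0]]
    - [-1,[0,0,0],[0,0,0]]
    - [-0.4,[0,0,0],[0,0,0]]
    - [-0.4,[0,0,0],[0,0,0]]
    - [-0.4,[0,0,0],[0,0,0]]
    - [-0.4,[0,0,0],[0,0,0]]

```text
time_s: 36.45
ee_pos: [0.6856, 0.0413, 0.0791]
orientation: [-0.0, -0.069, 0.998, 0.0]
contact_force: [-0.3, -1.0, 0.3]
gripper_width: 0.0256
```

Request:
jog_arm:
  moves:
    - [-0.4,[0,0,0.005],[0,0,0]]
    - [-0.4,[0,0,0.02],[0,0,0]]
    - [-0.4,[0,0,0.03],[0,0,0]]
    - [0,[0,0,0.04],[0,0,0]]
    - [0,[-0.02,0,0.04],[0,0,0]]
    - [0,[-0.03,0,0.03],[0,0,0]]
    - [0,[-0.03,0,0.03],[0,0,0]]
    - [0,[-0.03,0,0.02],[0,0,0]]

```text
time_s: 37.25
ee_pos: [0.5752, 0.0412, 0.297]
orientation: [0.002, -0.069, 0.998, 0.001]
contact_force: [0.6, -0.3, -0.1]
gripper_width: 0.0426
```

Run:
```python
from h import *
im,c=snap('wrist','w11.png');snap('side','s11.png',(150,130,350,280),4);snap('top','t11.png')
s=robot.get_state();print(s['ee_pos'],s['orientation'],s['contact_force'],s['time_s'])
```

```text
[0.57531692 0.04130524 0.29671928] [ 2.11380150e-03 -6.91780248e-02  9.97601720e-01  8.61329925e-04] [ 0.42763631  0.21709373 -0.6375759 ] 37.4
```

View pics/s11.png

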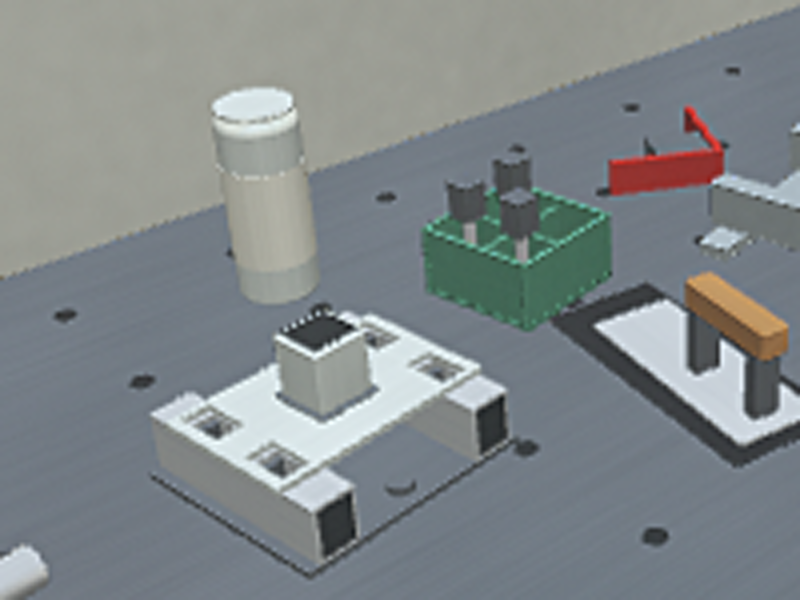

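View pics/w11.png

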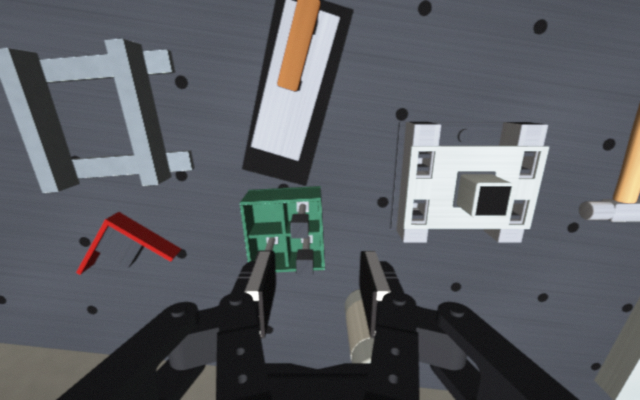

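Request:
jog_arm:
  moves:
    - [0.2,[-0.015,-0.005,-0.01],[0,0,-2.5]]
    - [0.2,[-0.02,-0.006,-0.01],[0,0,-3]]
    - [0.2,[-0.02,-0.006,-0.01],[0,0,-3]]
    - [0.2,[-0.02,-0.006,-0.015],[0,0,-3]]
    - [0.2,[-0.02,-0.006,-0.015],[0,0,-3]]
    - [0.2,[-0.02,-0.006,-0.012],[0,0,-2]]
    - [0.2,[-0.01,-0.003,-0.005],[0,0,0]]
    - [0.2,[0,0,0],[0,0,0]]

```text
time_s: 38.2
ee_pos: [0.4497, 0.0029, 0.2164]
orientation: [-0.001, 0.075, 0.997, 0.0]
contact_force: [0.5, -0.0, 1.1]
gripper_width: 0.0513
```

Run:
```python
from h import *
im,c=snap('wrist','w12.png');snap('top','t12.png',(230,80,430,260),4)
for cm in('wrist','top'):
  for m in spotter.mark_of('lifter',cm)[:2]: print(cm,round(m['confidence'],2),np.round(m['at'],1),unproj(cam(cm),m['at'],.003)[0].round(4))
s=robot.get_state();print(s['ee_pos'],s['orientation'],s['contact_force'],s['time_s'])
```

```text
wrist 0.82 [317.8 222.1] [ 0.5079 -0.0033  0.003 ]
top 0.57 [199.5 330.9] [0.1669 0.3017 0.003 ]
[0.45223747 0.00366813 0.21794441] [1.02139686e-03 7.44711767e-02 9.97222524e-01 4.87104750e-04] [-1.07744907 -0.09520303  0.71709209] 38.4
```

View pics/w12.png

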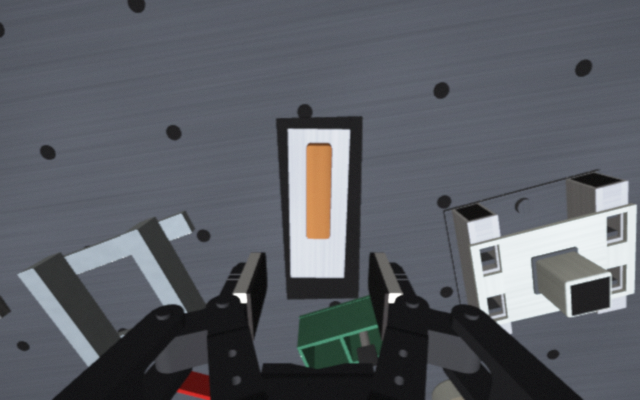

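View pics/t12.png

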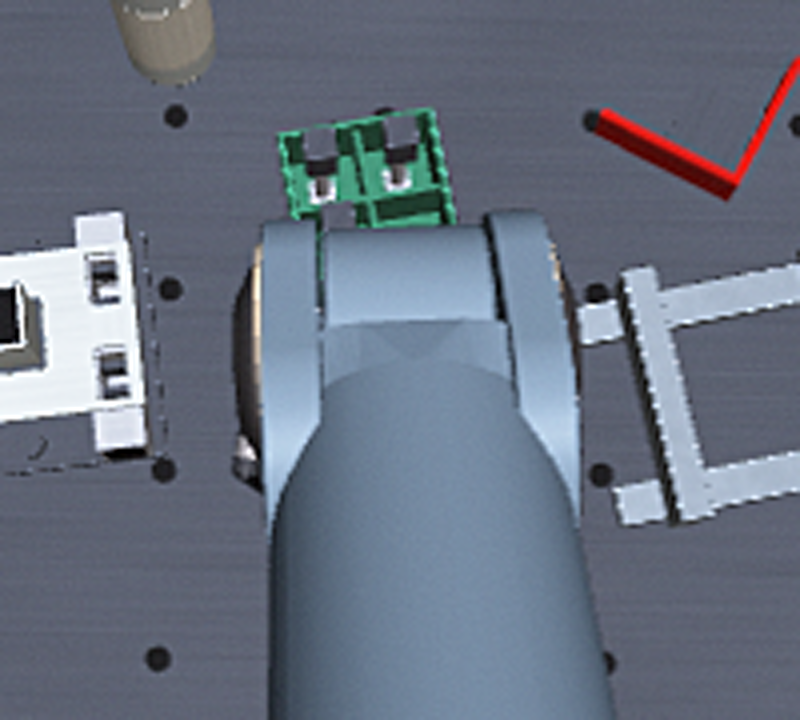

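Run:
```python
import cv2
im=cv2.imread('pics/w12.png')
l,t,r,b=265,105,375,310
cv2.imwrite('pics/w12b.png',cv2.resize(im[t:b,l:r],None,fx=2.9,fy=2.9,interpolation=cv2.INTER_CUBIC))
```

```text
(no output)
```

View pics/w12b.png

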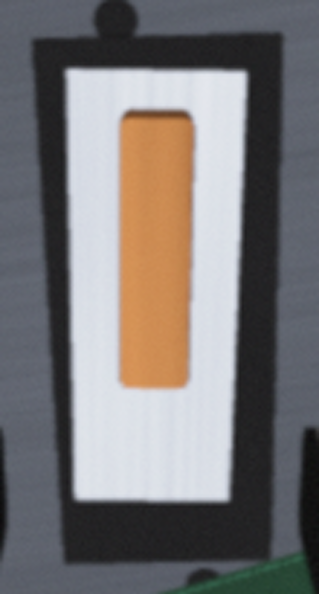

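Run:
```python
from h import *
c=cam('wrist')
def do(n,obj,p,x0):
    x,r=fit(c,np.array(obj)/1e3,cpx(p,265,105,2.9),x0);print(n,x.round(4),np.degrees(x[2]).round(2),r.round(1).tolist());return x
x=do('lifter',[(-105,32,6),(-105,-32,6),(70,32,6),(70,-32,6)],[(248,70),(66,70),(232,501),(74,500)],[.5,0,-.1])
do('mat',[(-110,45,3),(-110,-45,3),(110,-45,3),(110,45,3)],[(282,35),(33,38),(65,563),(270,560)],[.5,0,-.1])
Rm,t=pose(x[:2],x[2]);print('grip',Rm@[-.052,0,0]+t)
print('bar corners',unproj(c,cpx([(120,112),(194,112),(120,386),(189,386)],265,105,2.9),.076))
P=unproj(c,cpx([(120,112),(194,112),(120,386),(189,386)],265,105,2.9),.076);print((P-t)@Rm)
```

```text
lifter [ 0.5077 -0.0031 -0.156 ] -8.94 [[-0.7, 0.8], [0.6, 0.4], [-0.9, -1.1], [1.1, -1.0]]
mat [ 0.5015  0.0012 -0.1286] -7.37 [[0.5, -0.1], [-0.3, 0.7], [-0.4, -0.3], [0.2, -0.5]]
grip [0.45630641 0.00501315 0.        ]
bar corners [[ 0.40695021  0.00164169  0.076     ]
 [ 0.41011412  0.02269565  0.076     ]
 [ 0.49224849 -0.012147    0.076     ]
 [ 0.49551782  0.00954386  0.076     ]]
[[-0.10023302 -0.01099893  0.076     ]
 [-0.10037866  0.01029094  0.076     ]
 [-0.01382822 -0.01136749  0.076     ]
 [-0.01396868  0.01056793  0.076     ]]
```

Run:
```python
from h import *
im,c=snap('wrist','w13.png',(265,105,375,310),2.9)
s=robot.get_state();print(s['ee_pos'],c[2])
```

```text
[0.45204126 0.00363282 0.21789202] [0.37238082 0.01587045 0.33960151]
```

View pics/w13.png

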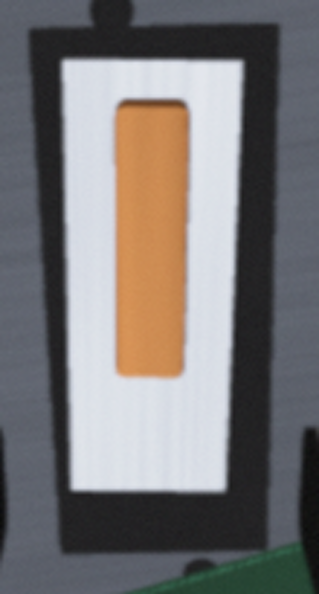

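Run:
```python
from h import *
c=cam('wrist')
def do(n,obj,p,x0):
    x,r=fit(c,np.array(obj)/1e3,cpx(p,265,105,2.9),x0);print(n,x.round(4),np.degrees(x[2]).round(2),r.round(1).tolist());return x
x=do('lifter',[(-105,32,6),(-105,-32,6),(70,32,6),(70,-32,6)],[(244,60),(61,60),(227,491),(70,490)],[.5,0,-.1])
do('mat',[(-110,45,3),(-110,-45,3),(110,-45,3),(110,45,3)],[(279,25),(29,30),(61,553),(267,548)],[.5,0,-.1])
Rm,t=pose(x[:2],x[2]);print('grip',Rm@[-.052,0,0]+t)
P=unproj(c,cpx([(115,102),(189,102),(115,377),(184,377)],265,105,2.9),.076);print((P-t)@Rm)
s=robot.get_state();print(s['ee_pos'],s['orientation'])
```

```text
lifter [ 0.5033 -0.0043 -0.1573] -9.01 [[-0.8, 0.5], [0.6, -0.0], [-0.6, -0.4], [0.8, -0.4]]
mat [ 4.972e-01  4.000e-04 -1.285e-01] -7.36 [[0.4, -0.5], [-0.4, -0.4], [-0.2, 0.6], [0.3, 1.0]]
grip [0.45198407 0.00384629 0.        ]
[[-0.09918821 -0.01072763  0.076     ]
 [-0.09936059  0.01048473  0.076     ]
 [-0.01308546 -0.01113585  0.076     ]
 [-0.01325394  0.01071864  0.076     ]]
[0.45204126 0.00363282 0.21789202] [9.16873396e-04 7.44953876e-02 9.97220828e-01 4.66501561e-04]
```

Request:
jog_arm:
  moves:
    - [0.2,[0,0,-0.02],[0,0,-0.4]]
    - [0.2,[0,0,-0.03],[0,0,0]]
    - [0.2,[0,0,-0.03],[0,0,0]]
    - [0.2,[0,0,-0.03],[0,0,0]]
    - [0.2,[0,0,-0.02],[0,0,0]]
    - [0.2,[0,0,-0.015],[0,0,0]]
    - [0.2,[0,0,-0.005],[0,0,0]]
    - [0.2,[0,0,0],[0,0,0]]
  squeeze: 100

```text
time_s: 39.25
ee_pos: [0.451, 0.0034, 0.067]
orientation: [-0.0, 0.078, 0.997, 0.0]
contact_force: [-0.2, 0.3, 0.1]
gripper_width: 0.0514
```

Run:
```python
from h import *
im,c=snap('wrist','w14.png')
s=robot.get_state();print(s['ee_pos'],s['orientation'],s['contact_force'],s['gripper_width'])
```

```text
[0.45136073 0.00339266 0.06760206] [3.97183878e-04 7.81915543e-02 9.96938190e-01 4.09604401e-04] [-0.69385232 -0.26290299 -0.1738074 ] 0.05127045213833386
```

View pics/w14.png

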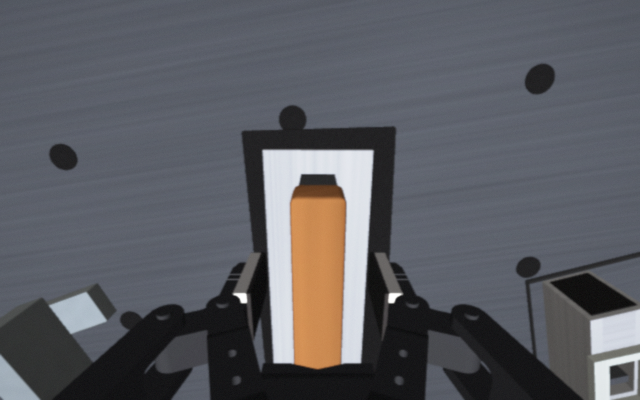

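Request:
jog_arm:
  moves:
    - [-1,[0,0,0],[0,0,0]]
    - [-1,[0,0,0],[0,0,0]]
    - [-1,[0,0,0],[0,0,0]]
    - [-1,[0,0,0],[0,0,0]]
    - [-1,[0,0,0],[0,0,0]]
    - [-1,[0,0,0],[0,0,0]]
    - [-1,[0,0,0],[0,0,0]]
    - [-1,[0,0,0],[0,0,0]]
  squeeze: 115

```text
time_s: 40.1
ee_pos: [0.4513, 0.0034, 0.0685]
orientation: [0.001, 0.078, 0.997, 0.001]
contact_force: [-1.5, 0.7, 5.4]
gripper_width: 0.0207
```

Request:
jog_arm:
  moves:
    - [-1,[0,0,0.005],[0,0,0]]
    - [-1,[0,0,0.015],[0,0,0]]
    - [-1,[0,0,0.02],[0,0,0]]
    - [-1,[0,0,0.02],[0,0,0]]
    - [-1,[0,0,0.01],[0,0,0]]
    - [-1,[0,0,0],[0,0,0]]
    - [-1,[0,0,0],[0,0,0]]
    - [-1,[0,0,0],[0,0,0]]

```text
time_s: 40.9
ee_pos: [0.4498, 0.0033, 0.1364]
orientation: [-0.001, 0.078, 0.997, 0.0]
contact_force: [0.1, -0.2, -4.8]
gripper_width: 0.0203
```

Run:
```python
from h import *
im,c=snap('wrist','w15.png');snap('side','s15.png',(230,160,390,290),5)
s=robot.get_state();print(s['ee_pos'],s['orientation'],s['contact_force'],s['torque'],s['gripper_width'])
```

```text
[0.44997518 0.00321943 0.13644301] [-9.31973963e-04  7.83094461e-02  9.96928658e-01  1.10814596e-04] [-0.12298804 -0.11227764 -4.56017634] [ 0.03244213  0.00960909 -0.04503619] 0.019895078008364927
```

View pics/w15.png

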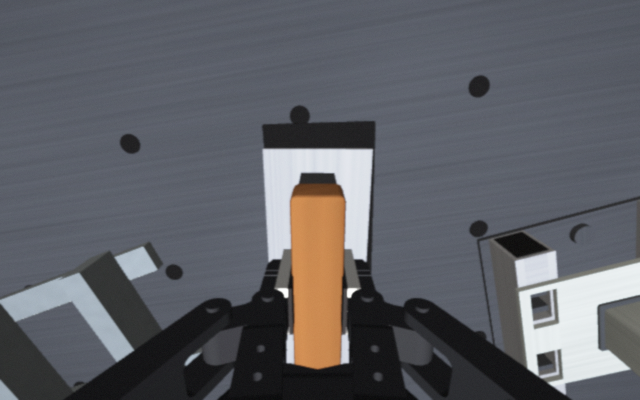

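View pics/s15.png

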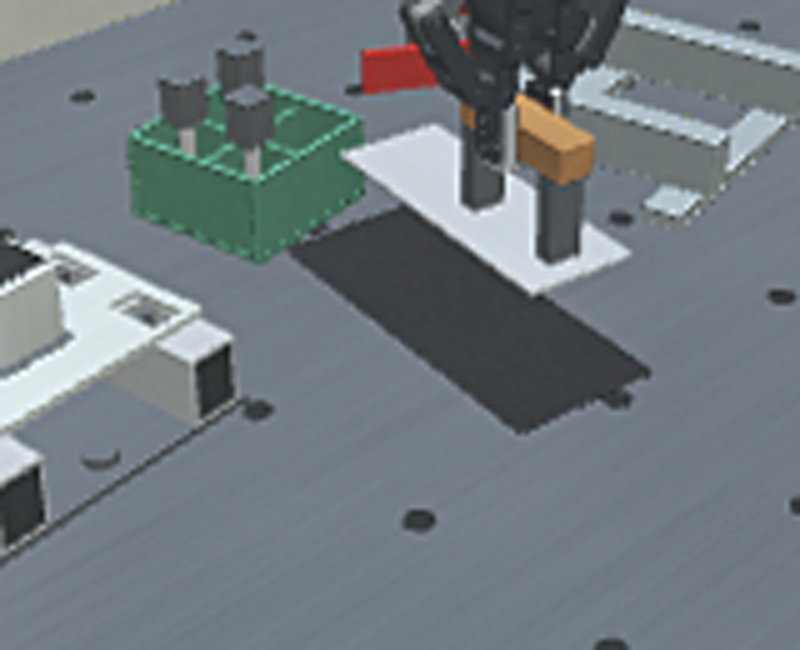

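Request:
jog_arm:
  moves:
    - [-1,[-0.005,0.01,0.015],[0,0,1]]
    - [-1,[-0.008,0.02,0.02],[0,0,2]]
    - [-1,[-0.008,0.03,0.02],[0,0,2.5]]
    - [-1,[-0.008,0.03,0.01],[0,0,2.7]]
    - [-1,[-0.008,0.03,0],[0,0,2.5]]
    - [-1,[-0.008,0.03,0],[0,0,2.5]]
    - [-1,[-0.008,0.03,0],[0,0,2.5]]
    - [-1,[-0.003,0.025,0],[0,0,1]]

```text
time_s: 41.8
ee_pos: [0.3933, 0.2097, 0.2017]
orientation: [-0.001, -0.069, 0.998, 0.0]
contact_force: [-0.3, 0.2, -4.3]
gripper_width: 0.0204
```

Request:
jog_arm:
  moves:
    - [-1,[0,0,-0.01],[0,0,0]]
    - [-1,[0,0,-0.02],[0,0,0]]
    - [-1,[0,0,-0.02],[0,0,0]]
    - [-1,[0,0,-0.01],[0,0,0]]
    - [-1,[0,0,0],[0,0,0]]
    - [-1,[0,0,0],[0,0,0]]
    - [-1,[0,0,0],[0,0,0]]
    - [-1,[0,0,0],[0,0,0]]

```text
time_s: 42.6
ee_pos: [0.3952, 0.2086, 0.1431]
orientation: [0.001, -0.067, 0.998, 0.001]
contact_force: [-0.2, 0.8, -4.7]
gripper_width: 0.0204
```

Run:
```python
from h import *
im,c=snap('wrist','w16.png');snap('side','s16.png',(170,150,370,300),4);snap('top','t16.png',(150,80,350,260),4)
s=robot.get_state();print(s['ee_pos'],s['orientation'],s['contact_force'],s['torque'],s['gripper_width'])
```

```text
[0.3948358  0.20844432 0.1427949 ] [ 4.25219752e-04 -6.73149148e-02  9.97731481e-01  6.43528350e-04] [ 0.21505206  1.17654583 -3.88634681] [-0.05335409 -0.00613306  0.00769819] 0.02047444131424827
```

View pics/w16.png

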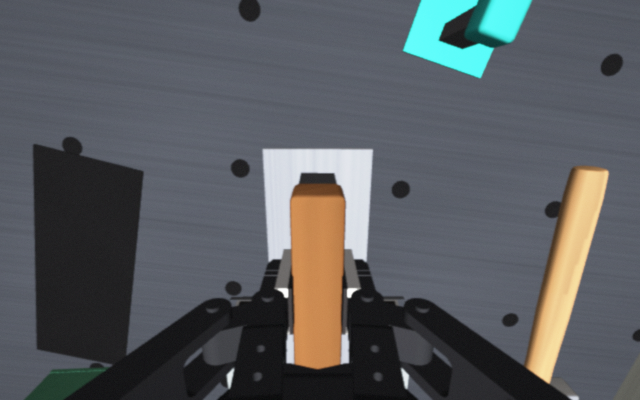

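View pics/s16.png

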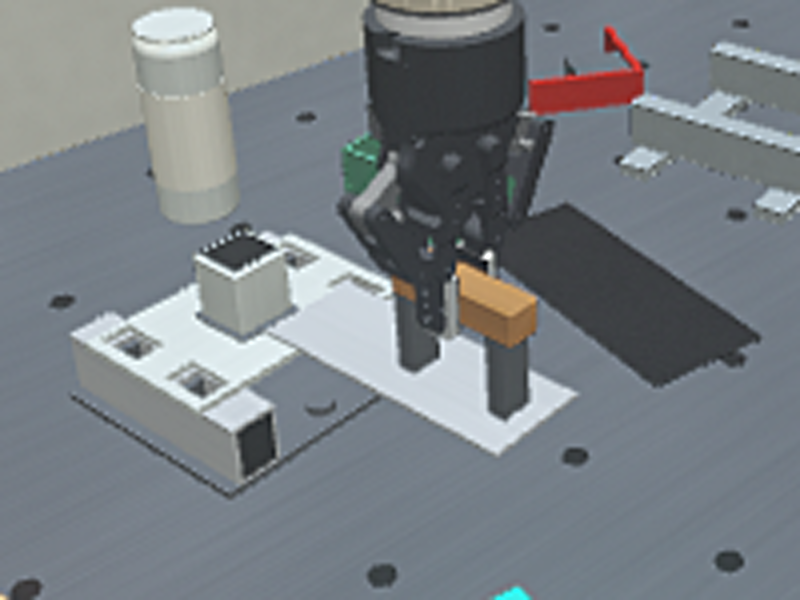

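View pics/t16.png

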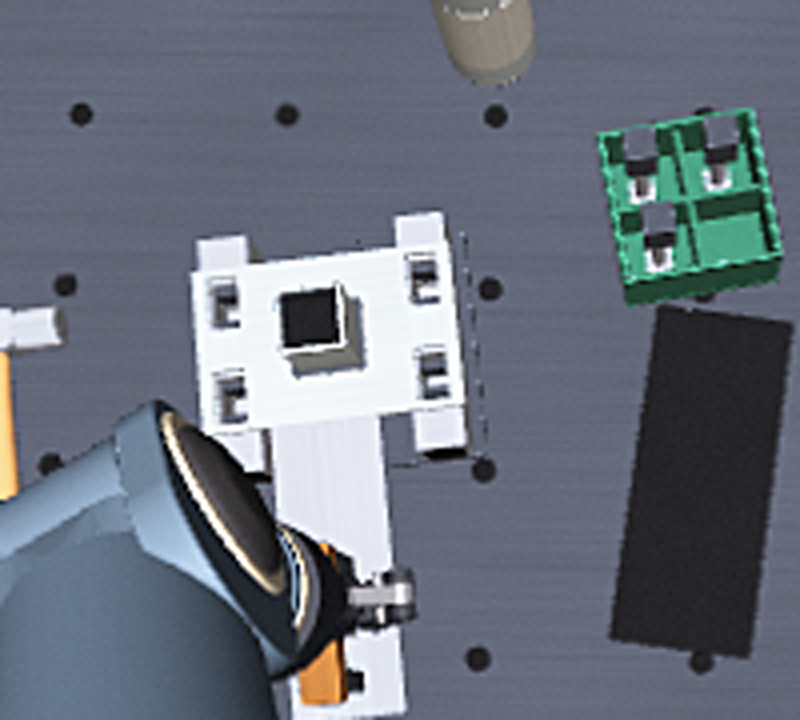

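Run:
```python
from h import *
s=robot.get_state();p=s['ee_pos'];u=np.array([.9909,.1349,0]);v=np.array([-.1349,.9909,0])
for n,(l,t,sc) in dict(top=(150,80,4),side=(170,150,4)).items():
    c=cam(n)
    for a,b in((.1226,.032),(.1226,-.032),(-.0524,.032),(-.0524,-.032)):
        print(n,a,b,((proj(c,p+a*u+b*v+[0,0,-.062])[0]-[l,t])*sc).round(0))
    f=np.array([.5745,.233,.05])
    for b in(.08,-.08): print('plate edge',((proj(c,f-.052*u+b*v)[0]-[l,t])*sc).round(0))
```

```text
top 0.1226 0.032 [267. 422.]
top 0.1226 -0.032 [375. 409.]
top -0.0524 0.032 [291. 721.]
top -0.0524 -0.032 [403. 707.]
plate edge [202. 431.]
plate edge [462. 399.]
side 0.1226 0.032 [264. 328.]
side 0.1226 -0.032 [347. 280.]
side -0.0524 0.032 [496. 452.]
side -0.0524 -0.032 [576. 392.]
plate edge [195. 409.]
plate edge [399. 285.]
```

Request:
jog_arm:
  moves:
    - [-1,[0,0,-0.01],[0,0,0]]
    - [-1,[0,0,-0.02],[0,0,0]]
    - [-1,[0,0,-0.015],[0,0,0]]
    - [-1,[0,0,-0.008],[0,0,0]]
    - [-1,[0,0,0],[0,0,0]]
    - [-1,[0,0,0],[0,0,0]]
    - [-1,[0,0,0],[0,0,0]]
    - [-1,[0,0,0],[0,0,0]]

```text
time_s: 43.55
ee_pos: [0.3951, 0.2086, 0.09]
orientation: [0.001, -0.067, 0.998, 0.001]
contact_force: [-0.3, 0.6, -3.9]
gripper_width: 0.0205
```

Run:
```python
from h import *
snap('side','s17.png',(170,150,370,300),4)
s=robot.get_state();p=s['ee_pos'];u=np.array([.9909,.1349,0]);v=np.array([-.1349,.9909,0])
print(p,s['orientation'],s['contact_force'],(p-[.5745,.233,0])@u,(p-[.5745,.233,0])@v)
c=cam('side')
for a,b in((.1226,.032),(.1226,-.032),(-.0524,.032),(-.0524,-.032)):
        print(a,b,((proj(c,p+a*u+b*v+[0,0,-.062])[0]-[170,150])*4).round(0))
```

```text
[0.39498238 0.20852647 0.0898772 ] [ 5.67369622e-04 -6.73174145e-02  9.97731196e-01  7.10594666e-04] [-0.25291261  0.18609533 -3.09371876] -0.18118548403749762 -3.3895438160516645e-05
0.1226 0.032 [274. 403.]
0.1226 -0.032 [354. 353.]
-0.0524 0.032 [498. 532.]
-0.0524 -0.032 [576. 469.]
```

View pics/s17.png

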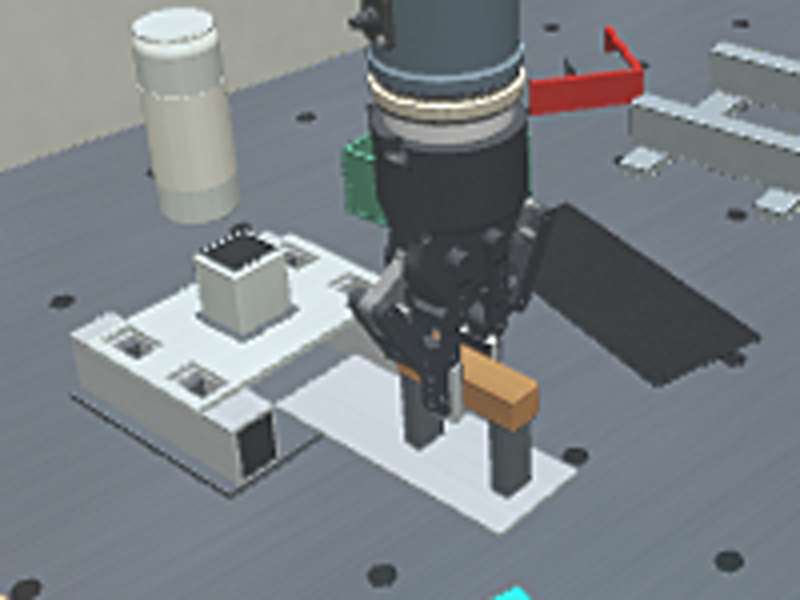

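Request:
jog_arm:
  moves:
    - [-1,[0.006,0.0008,0],[0,0,0]]
    - [-1,[0.012,0.0016,0],[0,0,0]]
    - [-1,[0.014,0.0019,0],[0,0,0]]
    - [-1,[0.014,0.0019,0],[0,0,0]]
    - [-1,[0.014,0.0019,0],[0,0,0]]
    - [-1,[0.012,0.0016,0],[0,0,0]]
    - [-1,[0.008,0.0011,0],[0,0,0]]
    - [-1,[0.003,0.0004,0],[0,0,0]]

```text
time_s: 44.4
ee_pos: [0.4787, 0.2195, 0.0892]
orientation: [0.0, -0.067, 0.998, 0.0]
contact_force: [-0.9, -0.4, -3.6]
gripper_width: 0.0205
```

Request:
jog_arm:
  moves:
    - [-1,[0,0,0],[0,0,0]]
    - [-1,[0,0,0],[0,0,0]]
    - [-1,[0,0,0],[0,0,0]]
    - [-1,[0,0,0],[0,0,0]]
    - [-1,[0,0,0],[0,0,0]]
    - [-1,[0,0,0],[0,0,0]]
    - [-1,[0,0,0],[0,0,0]]
    - [-1,[0,0,0],[0,0,0]]

```text
time_s: 45.2
ee_pos: [0.4776, 0.2195, 0.0893]
orientation: [-0.0, -0.067, 0.998, 0.0]
contact_force: [0.2, 0.5, -3.7]
gripper_width: 0.0206
```

Run:
```python
from h import *
snap('side','s18.png',(170,150,370,300),4);snap('wrist','w18.png')
s=robot.get_state();p=s['ee_pos'];u=np.array([.9909,.1349,0]);v=np.array([-.1349,.9909,0])
print(p,s['orientation'],s['contact_force'],s['torque'],(p-[.5745,.233,0])@u,(p-[.5745,.233,0])@v)
```

```text
[0.47763219 0.21948786 0.08935407] [ 2.65387787e-05 -6.73323202e-02  9.97730531e-01  3.80510593e-04] [-0.03907693  0.1066645  -3.91230424] [-0.01196571  0.02339621  0.02267993] -0.09780909981061664 -0.0003217089022651061
```

View pics/s18.png

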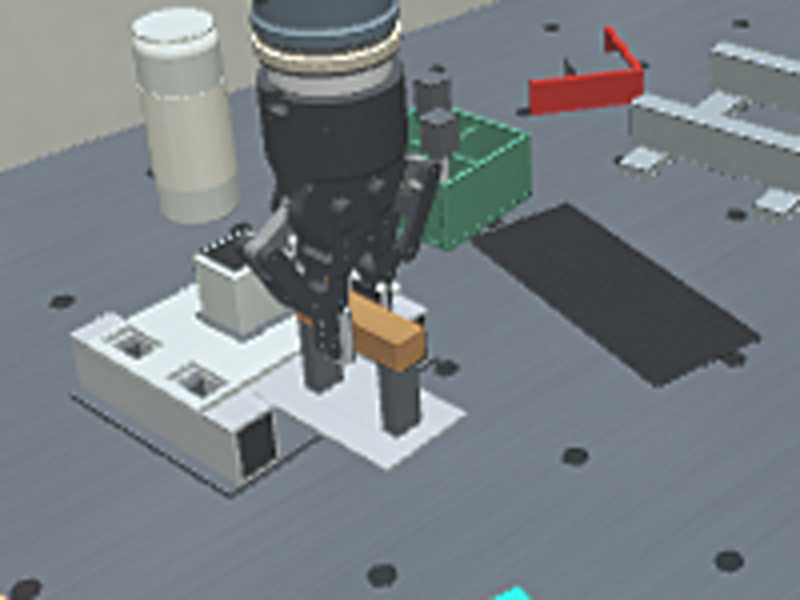

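Request:
jog_arm:
  moves:
    - [-1,[0,0,0.008],[0,0,0]]
    - [-1,[0,0,0.006],[0,0,0]]
    - [-1,[0,0,0.003],[0,0,0]]
    - [-1,[0,0,0.003],[0,0,0]]
    - [-1,[0,0,0.003],[0,0,0]]
    - [-1,[0,0,0.003],[0,0,0]]
    - [-1,[0,0,0],[0,0,0]]
    - [-1,[0,0,0],[0,0,0]]

```text
time_s: 46.1
ee_pos: [0.4775, 0.2195, 0.1152]
orientation: [-0.0, -0.067, 0.998, 0.0]
contact_force: [0.4, -0.1, -6.0]
gripper_width: 0.0204
```

Run:
```python
from h import *
snap('side','s19.png',(170,150,370,300),4)
s=robot.get_state();print(s['ee_pos'],s['orientation'],s['contact_force'],s['torque'])
```

```text
[0.47741718 0.2194116  0.11511595] [-2.76289836e-04 -6.73321178e-02  9.97730545e-01  2.61562298e-04] [-0.5128005  -0.0652171  -6.70552159] [-0.03160493  0.21051207  0.02590793]
```

View pics/s19.png

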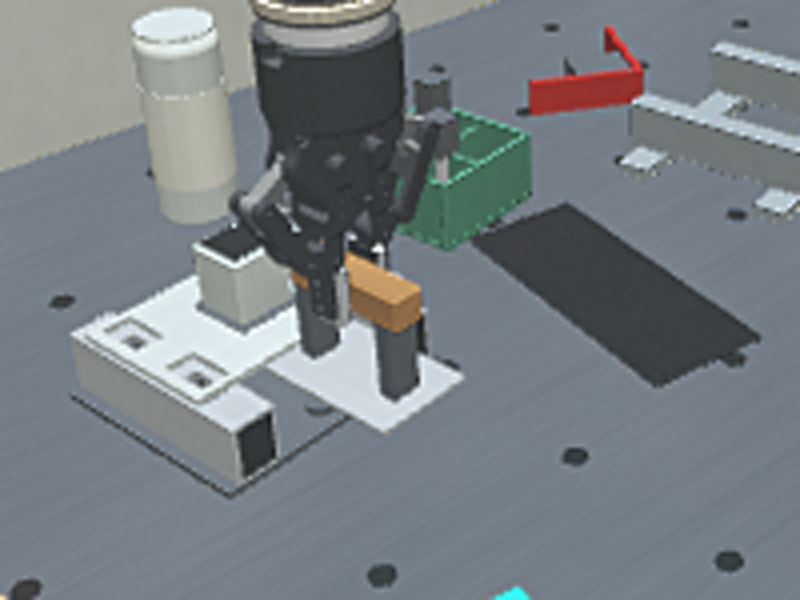

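Request:
jog_arm:
  moves:
    - [-1,[0,0,0.004],[0,0,0]]
    - [-1,[0,0,0.008],[0,0,0]]
    - [-1,[0,0,0.012],[0,0,0]]
    - [-1,[0,0,0.016],[0,0,0]]
    - [-1,[0,0,0.018],[0,0,0]]
    - [-1,[0,0,0.018],[0,0,0]]
    - [-1,[0,0,0.015],[0,0,0]]
    - [-1,[0,0,0.008],[0,0,0]]

```text
time_s: 46.95
ee_pos: [0.4784, 0.2198, 0.2168]
orientation: [0.002, -0.067, 0.998, 0.001]
contact_force: [0.1, 0.4, -6.5]
gripper_width: 0.0203
```

Run:
```python
from h import *
snap('side','s20.png',(170,130,370,280),4);snap('top','t20.png',(150,80,350,260),4)
s=robot.get_state();print(s['ee_pos'],s['orientation'],s['contact_force'],s['torque'])
```

```text
[0.4783782  0.2198589  0.21609085] [ 0.00158911 -0.06731143  0.99773009  0.0011459 ] [ 1.28240791  0.25634346 -6.28852738] [ 0.06614839  0.21729318 -0.06080442]
```

View pics/s20.png

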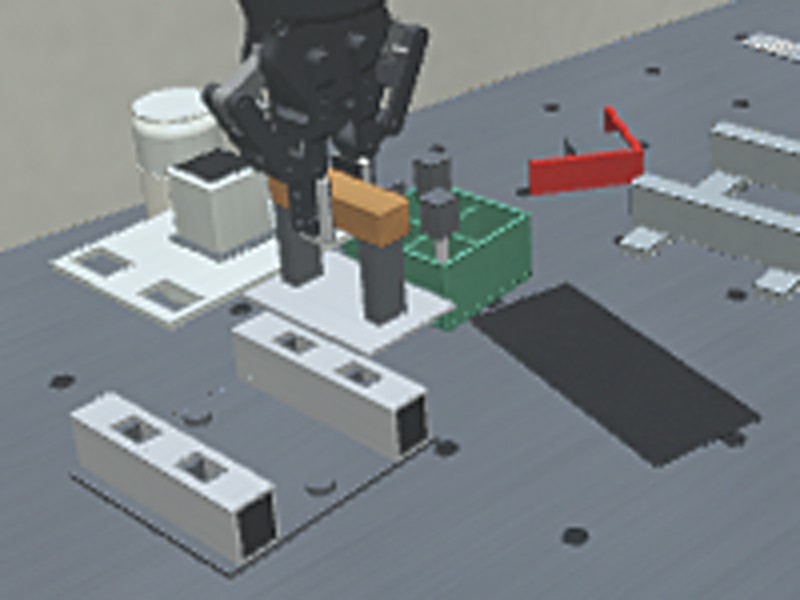

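View pics/t20.png

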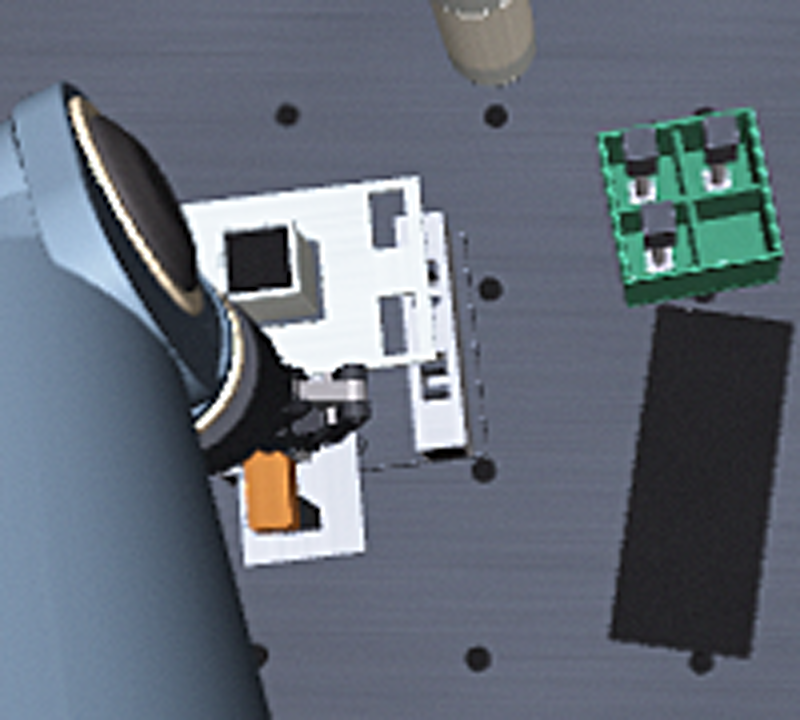

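Request:
jog_arm:
  moves:
    - [-1,[0,-0.002,0],[0,0,0.15]]
    - [-1,[-0.0005,-0.005,0],[0,0,0.15]]
    - [-1,[-0.0005,-0.009,0],[0,0,0.15]]
    - [-1,[-0.0005,-0.013,0],[0,0,0.15]]
    - [-1,[-0.0005,-0.016,0],[0,0,0.15]]
    - [-1,[-0.0005,-0.018,0],[0,0,0.15]]
    - [-1,[-0.0005,-0.018,0],[0,0,0.15]]
    - [-1,[-0.0005,-0.018,0],[0,0,0.15]]

```text
time_s: 47.85
ee_pos: [0.4737, 0.1183, 0.2141]
orientation: [-0.0, -0.077, 0.997, 0.0]
contact_force: [-0.6, -1.1, -5.9]
gripper_width: 0.02
```

Request:
jog_arm:
  moves:
    - [-1,[-0.0005,-0.02,0],[0,0,0.15]]
    - [-1,[-0.0005,-0.02,0],[0,0,0.15]]
    - [-1,[-0.0005,-0.02,0],[0,0,0.15]]
    - [-1,[-0.0005,-0.02,0],[0,0,0.15]]
    - [-1,[-0.0005,-0.02,0],[0,0,0.15]]
    - [-1,[-0.0005,-0.02,0],[0,0,0.15]]
    - [-1,[-0.0005,-0.02,0],[0,0,0.15]]
    - [-1,[-0.0005,-0.02,0],[0,0,0.15]]

```text
time_s: 48.65
ee_pos: [0.4693, -0.0416, 0.2142]
orientation: [-0.0, -0.088, 0.996, 0.0]
contact_force: [0.4, 0.1, -6.5]
gripper_width: 0.0201
```

Request:
jog_arm:
  moves:
    - [-1,[-0.0005,-0.018,0],[0,0,0.15]]
    - [-1,[-0.0005,-0.018,0],[0,0,0.15]]
    - [-1,[-0.0005,-0.018,0],[0,0,0.15]]
    - [-1,[-0.0005,-0.018,0],[0,0,0.15]]
    - [-1,[-0.0005,-0.018,0],[0,0,0.15]]
    - [-1,[-0.0005,-0.018,0],[0,0,0.15]]
    - [-1,[-0.0005,-0.018,0],[0,0,0.15]]
    - [-1,[-0.0005,-0.018,0],[0,0,0.15]]

```text
time_s: 49.45
ee_pos: [0.4649, -0.1853, 0.2142]
orientation: [-0.0, -0.098, 0.995, 0.0]
contact_force: [-0.3, -0.6, -6.1]
gripper_width: 0.0204
```

Request:
jog_arm:
  moves:
    - [-1,[-0.0005,-0.016,0],[0,0,0.1]]
    - [-1,[-0.0005,-0.015,0],[0,0,0.1]]
    - [-1,[-0.0005,-0.013,0],[0,0,0.1]]
    - [-1,[-0.0005,-0.011,0],[0,0,0.1]]
    - [-1,[-0.0005,-0.008,0],[0,0,0.1]]
    - [-1,[-0.0005,-0.005,0],[0,0,0.1]]
    - [-1,[-0.0005,-0.003,0],[0,0,0]]
    - [-1,[-0.0005,-0.001,0],[0,0,0]]

```text
time_s: 50.25
ee_pos: [0.4621, -0.2555, 0.2143]
orientation: [-0.0, -0.104, 0.995, 0.0]
contact_force: [-0.6, 0.5, -5.8]
gripper_width: 0.0201
```

Request:
jog_arm:
  moves:
    - [-1,[0,0,0],[0,0,0]]
    - [-1,[0,0,0],[0,0,0]]
    - [-1,[0,0,0],[0,0,0]]
    - [-1,[0,0,0],[0,0,0]]
    - [-1,[0,0,0],[0,0,0]]
    - [-1,[0,0,0],[0,0,0]]
    - [-1,[0,0,0],[0,0,0]]
    - [-1,[0,0,0],[0,0,0]]

```text
time_s: 51.05
ee_pos: [0.4621, -0.2555, 0.2143]
orientation: [-0.0, -0.104, 0.995, 0.0]
contact_force: [0.1, 0.1, -6.6]
gripper_width: 0.0203
```

Run:
```python
from h import *
im,c=snap('wrist','w21.png');snap('side','s21.png',(260,120,460,270),4);snap('top','t21.png',(340,80,540,260),4)
s=robot.get_state();print(s['ee_pos'],s['orientation'],s['contact_force'],s['torque'],s['time_s'])
```

```text
[ 0.4621277  -0.2555422   0.21435147] [ 1.55754853e-05 -1.03774271e-01  9.94600803e-01  3.77593377e-04] [-0.04462891 -0.02695806 -6.80951341] [-0.07020018  0.25084617 -0.05754173] 51.2
```

View pics/s21.png

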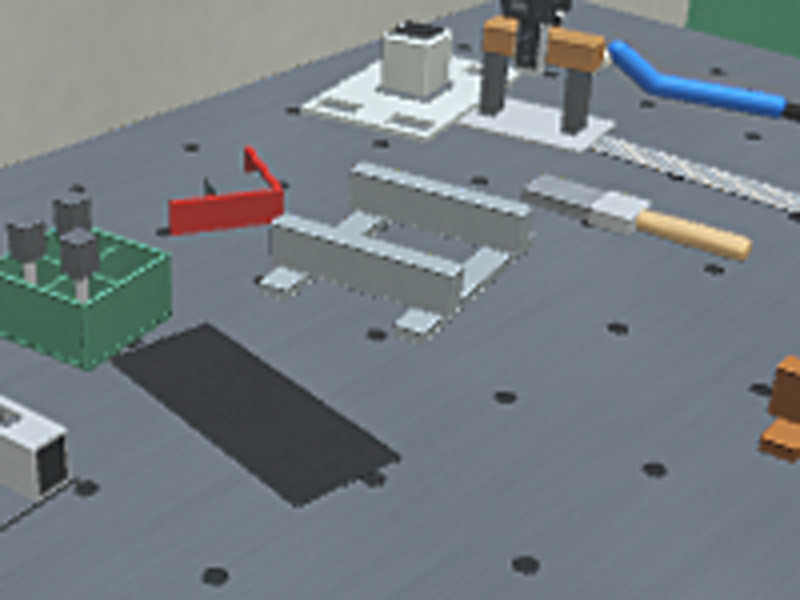

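View pics/t21.png

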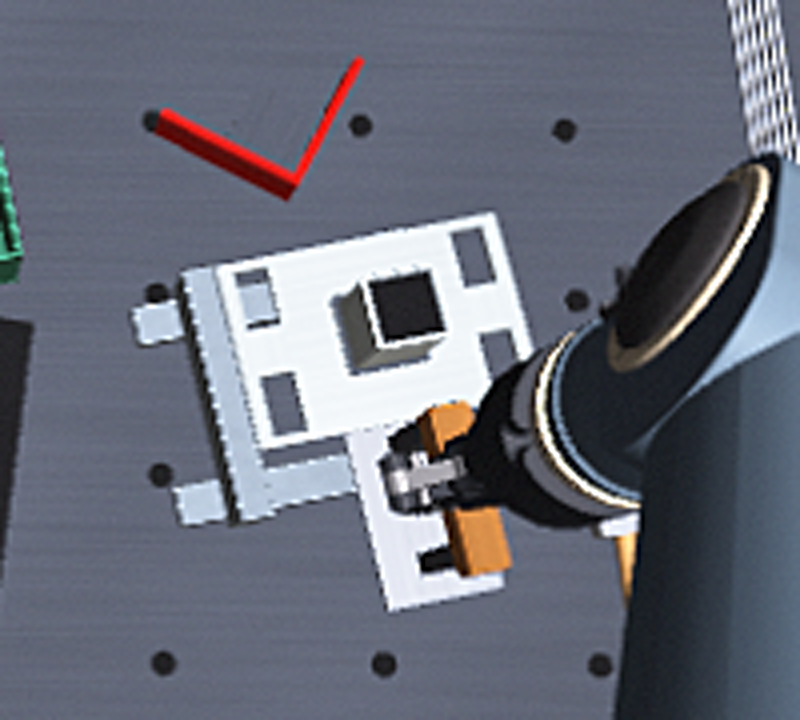

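View pics/w21.png

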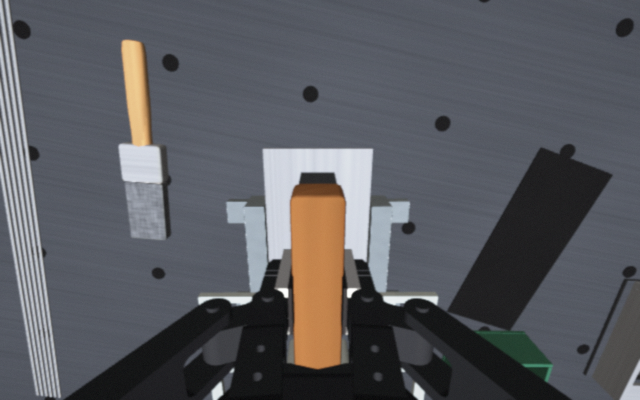

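Run:
```python
from h import *
im=cv2.imread('pics/w21.png')
l,t,r,b=220,190,420,310
cv2.imwrite('pics/w21b.png',cv2.resize(im[t:b,l:r],None,fx=4,fy=4,interpolation=cv2.INTER_CUBIC))
c=cam('top')
z=.2143-.062+.005
x,r=fit(c,np.array([(-.052,.08,z),(.052,.08,z),(.052,-.08,z)]),cpx([(265,450),(218,262),(493,212)],340,80,4),[.56,-.23,.2])
print('foot',x,np.degrees(x[2]),r.round(1).tolist())
z=.05
x,r=fit(c,np.array([(-.08,.072,z),(.08,.072,z),(-.08,.052,z)]),cpx([(243,521),(183,270),(273,513)],340,80,4),[.56,-.23,.2])
print('rack',x,np.degrees(x[2]),r.round(1).tolist())
```

```text
foot [ 0.55653849 -0.23680138  0.21772108] 12.474499060906888 [[-0.3, -0.4], [-0.1, 0.9], [0.5, -0.3]]
rack [ 0.55727332 -0.23559294  0.2080498 ] 11.920375388733765 [[-0.2, -0.2], [-0.0, 0.1], [0.2, 0.2]]
```

View pics/w21b.png

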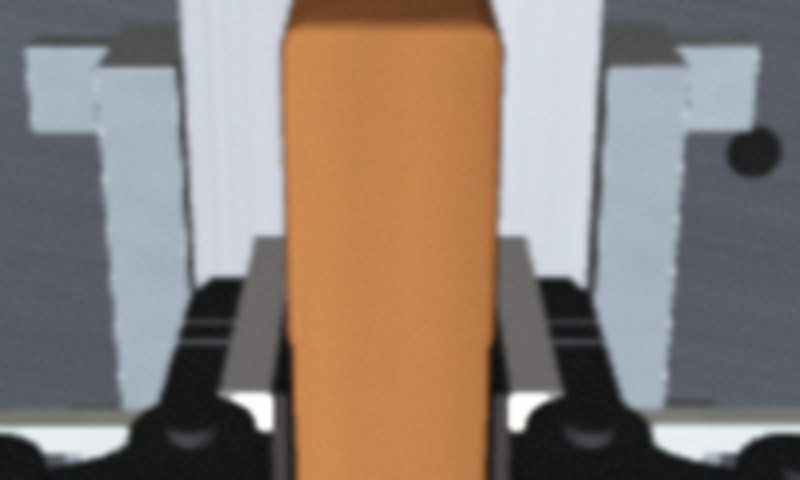

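Run:
```python
from h import *
c=cam('wrist')
P=cpx([(98,65),(177,67),(607,66),(688,64)],220,190,4)
x,r=fit(c,np.array([(-.08,-.072,.05),(-.08,-.052,.05),(-.08,.052,.05),(-.08,.072,.05)]),P,[.56,-.23,.2])
print('rack',x,np.degrees(x[2]),r.round(1).tolist())
s=robot.get_state();p=s['ee_pos'];M=q2R(s['orientation']);print(p,M[:,1])
for yaw in(11.9,):
    u=np.array([np.cos(np.radians(yaw)),np.sin(np.radians(yaw)),0]);v=np.array([-u[1],u[0],0])
    for cen in([*x[:2],0],[.5575,-.2356,0],[.5586,-.2354,0]):
        d=p-np.array(cen);print(d@u,d@v)
# near plate edge line
z=p[2]-.062
q=unproj(c,cpx([(118,408),(665,408)],220,190,4),z);print('edge bottom',q)
e=q.mean(0)-p;print(e@M[:,0],e@M[:,1], (q[1]-q[0])[:2])
```

```text
rack [ 0.55832538 -0.23428879  0.20975913] 12.018313132974935 [[-0.9, 0.3], [0.0, -0.2], [0.2, -0.2], [0.6, 0.3]]
[ 0.4621277  -0.2555422   0.21435147] [-2.06427958e-01  9.78461516e-01  7.47876683e-04]
-0.09851283404315354 -0.0009602907993480575
-0.09743481382748108 0.0001525406214900461
-0.09855241454817235 0.00018366342840597514
edge bottom [[ 0.51564729 -0.29155107  0.15235147]
 [ 0.49641722 -0.20015939  0.15235147]]
-0.04495180852073462 0.0003688378143098034 [-0.01923006  0.09139168]
```

Request:
jog_arm:
  moves:
    - [-1,[0.0008,0.0009,-0.004],[0,0,0]]
    - [-1,[0,0,-0.009],[0,0,0]]
    - [-1,[0,0,-0.014],[0,0,0]]
    - [-1,[0,0,-0.016],[0,0,0]]
    - [-1,[0,0,-0.015],[0,0,0]]
    - [-1,[0,0,-0.011],[0,0,0]]
    - [-1,[0,0,-0.007],[0,0,0]]
    - [-1,[0,0,-0.004],[0,0,0]]

```text
time_s: 52.0
ee_pos: [0.4628, -0.2545, 0.1336]
orientation: [-0.0, -0.104, 0.995, 0.001]
contact_force: [0.7, -0.0, -6.5]
gripper_width: 0.0202
```

Request:
jog_arm:
  moves:
    - [-1,[0,0,-0.003],[0,0,0]]
    - [-1,[0,0,-0.002],[0,0,0]]
    - [-1,[0,0,-0.001],[0,0,0]]
    - [-1,[0,0,0],[0,0,0]]
    - [-1,[0,0,0],[0,0,0]]
    - [-1,[0,0,0],[0,0,0]]
    - [-1,[0,0,0],[0,0,0]]
    - [-1,[0,0,0],[0,0,0]]

```text
time_s: 52.8
ee_pos: [0.463, -0.2546, 0.1284]
orientation: [0.0, -0.104, 0.995, 0.0]
contact_force: [0.9, -0.1, -6.5]
gripper_width: 0.02
```

Run:
```python
from h import *
im,c=snap('wrist','w22.png',(220,190,420,310),4);snap('side','s22.png',(300,120,460,240),5);snap('top','t22.png',(350,110,500,230),5)
s=robot.get_state();print(s['ee_pos'],s['orientation'],s['contact_force'],s['torque'],s['time_s'])
```

```text
[ 0.46290319 -0.2545966   0.1283265 ] [-2.91567305e-05 -1.03858940e-01  9.94591965e-01  3.77942918e-04] [-0.70904931 -0.33214375 -6.52943468] [-0.0401246   0.19551906  0.01615263] 52.95
```

View pics/s22.png

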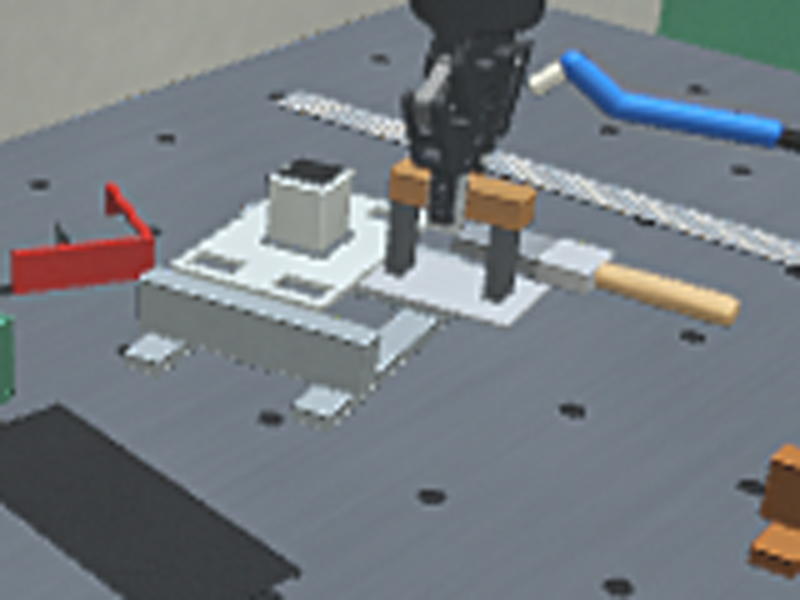

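View pics/t22.png

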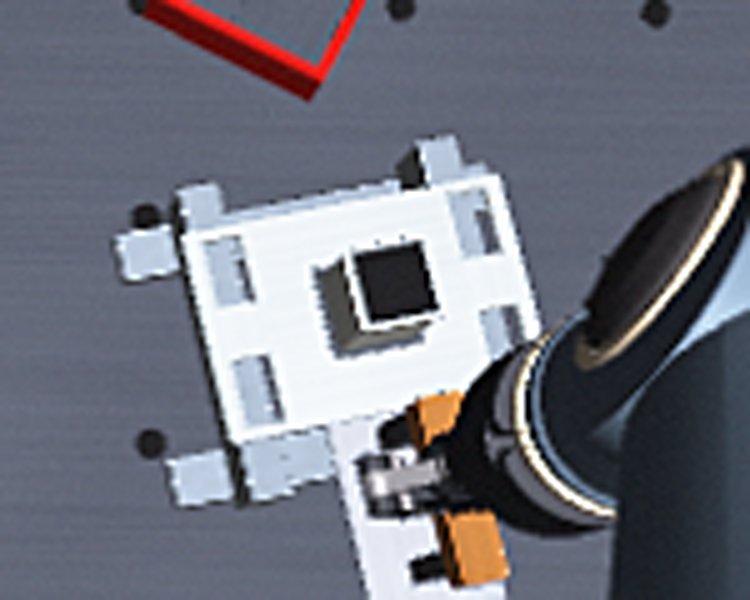

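View pics/w22.png

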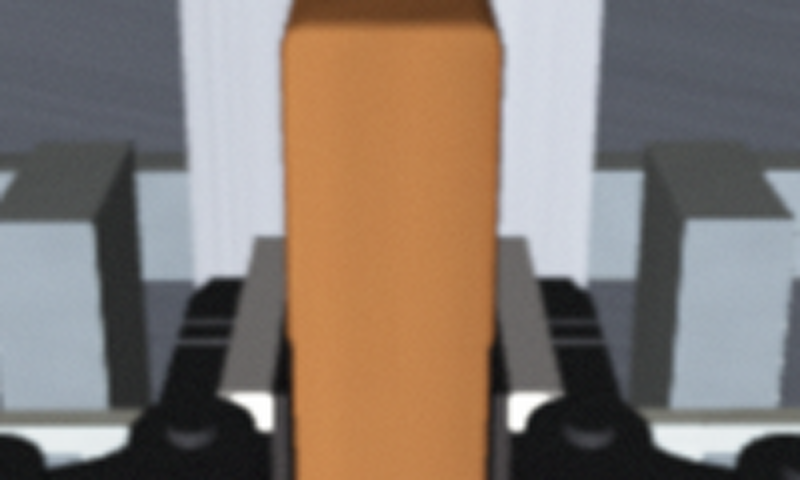

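Run:
```python
from h import *
c=cam('wrist');s=robot.get_state();p=s['ee_pos'];M=q2R(s['orientation'])
q=unproj(c,cpx([(96,222),(687,219)],220,190,4),.05)
d=(q-p)@M;print(d, 'yaw',np.degrees(np.arctan2(-(q[1]-q[0])[0],(q[1]-q[0])[1])))
e=(unproj(c,cpx([(110,411),(670,411)],220,190,4),p[2]-.062)-p)@M;print(e)
c=cam('top');z=p[2]-.062+.005
x,r=fit(c,np.array([(-.052,.08,z),(.052,.08,z),(.052,-.08,z)]),cpx([(237,442),(181,236),(497,175)],350,110,5),[.56,-.23,.2]);print('foot',x,np.degrees(x[2]),r.round(1).tolist())
```

```text
[[-0.017894   -0.05171179  0.0782877 ]
 [-0.01734809  0.05242332  0.07836661]] yaw 12.223222418646106
[[-0.04551993 -0.04773384  0.06196478]
 [-0.04557201  0.04796054  0.0620373 ]]
foot [ 0.55636447 -0.23542335  0.21974375] 12.59038920202542 [[-0.5, 0.4], [0.3, 0.1], [0.2, -0.5]]
```

Request:
jog_arm:
  moves:
    - [-1,[0,0,-0.002],[0,0,0]]
    - [-1,[0,0,-0.004],[0,0,0]]
    - [-1,[0,0,-0.004],[0,0,0]]
    - [-1,[0,0,-0.003],[0,0,0]]
    - [-1,[0,0,-0.002],[0,0,0]]
    - [-1,[0,0,-0.002],[0,0,0]]
    - [-1,[0,0,-0.002],[0,0,0]]
    - [-1,[0,0,-0.002],[0,0,0]]

```text
time_s: 53.75
ee_pos: [0.4634, -0.2548, 0.1076]
orientation: [0.001, -0.104, 0.995, 0.0]
contact_force: [-0.6, 0.2, -3.8]
gripper_width: 0.0203
```

Request:
jog_arm:
  moves:
    - [-1,[0,0,-0.002],[0,0,0]]
    - [-1,[0,0,-0.002],[0,0,0]]
    - [-1,[0,0,-0.002],[0,0,0]]
    - [-1,[0,0,-0.002],[0,0,0]]
    - [-1,[0,0,0],[0,0,0]]
    - [-1,[0,0,0],[0,0,0]]
    - [-1,[0,0,0],[0,0,0]]
    - [-1,[0,0,0],[0,0,0]]

```text
time_s: 54.55
ee_pos: [0.463, -0.2546, 0.0994]
orientation: [0.0, -0.104, 0.995, 0.0]
contact_force: [-0.6, 0.1, -4.5]
gripper_width: 0.0202
```

Run:
```python
from h import *
im,c=snap('wrist','w23.png',(220,190,420,310),4);snap('side','s23.png',(300,120,460,240),5);snap('top','t23.png',(350,110,500,230),5)
s=robot.get_state();print(s['ee_pos'],s['orientation'],s['contact_force'],s['torque'],s['time_s'])
```

```text
[ 0.46294885 -0.25462756  0.09940764] [ 4.90879905e-05 -1.03845271e-01  9.94593400e-01  3.55743765e-04] [-0.33772029 -0.15639328 -3.86452511] [ 0.01365874 -0.03924248  0.00294798] 54.7
```

View pics/s23.png

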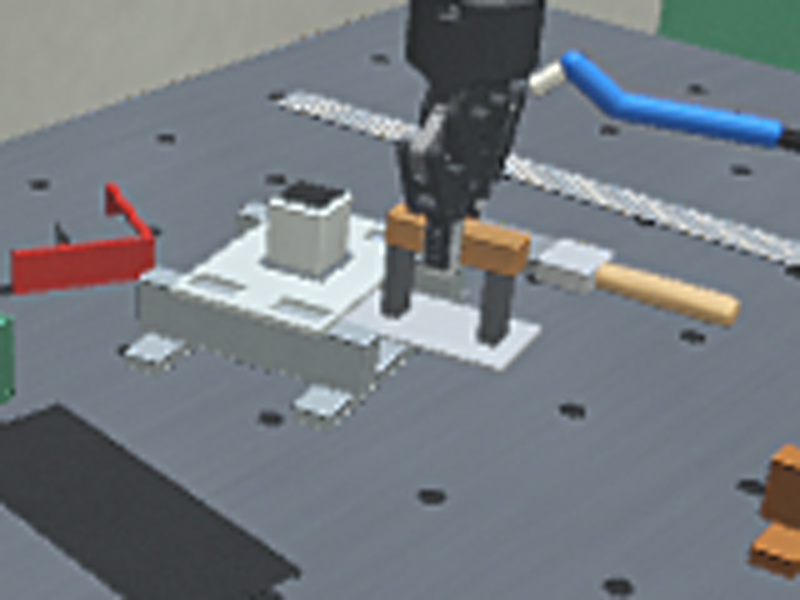

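View pics/w23.png

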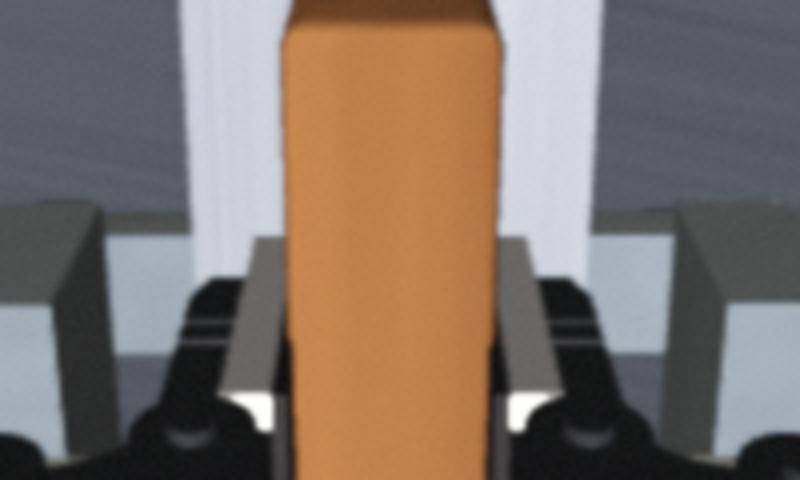

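Request:
jog_arm:
  moves:
    - [-1,[-0.006,-0.0013,0],[0,0,0]]
    - [-1,[-0.012,-0.0025,0],[0,0,0]]
    - [-1,[-0.014,-0.003,0],[0,0,0]]
    - [-1,[-0.016,-0.0034,0],[0,0,0]]
    - [-1,[-0.016,-0.0034,0],[0,0,0]]
    - [-1,[-0.014,-0.003,0],[0,0,0]]
    - [-1,[-0.01,-0.0021,0],[0,0,0]]
    - [-1,[-0.005,-0.001,0],[0,0,0]]

```text
time_s: 55.5
ee_pos: [0.3685, -0.2747, 0.0994]
orientation: [-0.0, -0.103, 0.995, 0.0]
contact_force: [0.5, 0.2, -4.2]
gripper_width: 0.0203
```

Run:
```python
from h import *
snap('side','s24.png',(300,120,460,240),5);snap('top','t24.png',(350,110,500,260),5)
s=robot.get_state();print(s['ee_pos'],s['orientation'],s['contact_force'],s['torque'],s['time_s'])
```

```text
[ 0.36933542 -0.27453031  0.09942685] [ 5.50308985e-05 -1.03352748e-01  9.94644687e-01  3.91474950e-04] [ 0.10300471  0.35725861 -3.0027438 ] [ 0.02005221 -0.05178502 -0.00284353] 55.6
```

View pics/s24.png

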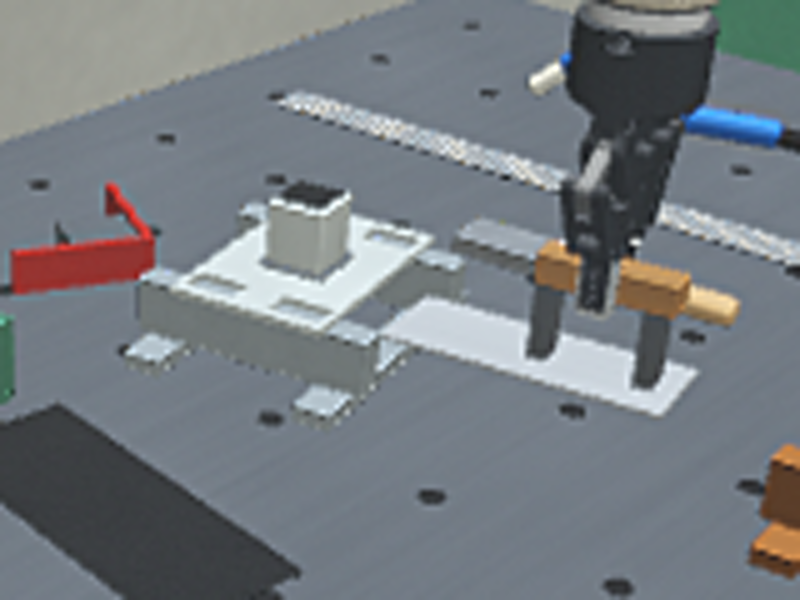

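View pics/t24.png

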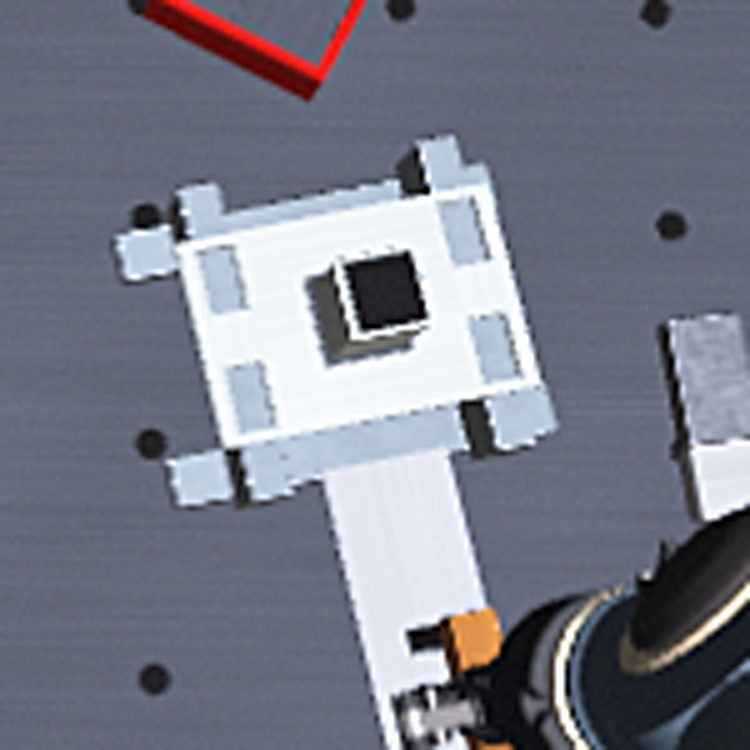

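Request:
jog_arm:
  moves:
    - [-1,[0,0,0.01],[0,0,0]]
    - [-1,[0,0,0.02],[0,0,0]]
    - [-1,[0,0,0.03],[0,0,0]]
    - [-1,[0,0,0.03],[0,0,0]]
    - [-1,[0,0,0.02],[0,0,0]]
    - [-1,[0,0.02,0],[0,0,-2]]
    - [-1,[0.005,0.03,0],[0,0,-2.5]]
    - [-1,[0.01,0.035,0],[0,0,-2.5]]

```text
time_s: 56.4
ee_pos: [0.3851, -0.189, 0.2104]
orientation: [0.001, -0.041, 0.999, -0.0]
contact_force: [0.7, 0.3, -3.3]
gripper_width: 0.0202
```

Request:
jog_arm:
  moves:
    - [-1,[0.012,0.035,0],[0,0,-2.5]]
    - [-1,[0.012,0.035,0],[0,0,-2.5]]
    - [-1,[0.012,0.035,0],[0,0,-2.5]]
    - [-1,[0.012,0.035,0],[0,0,-2.5]]
    - [-1,[0.012,0.03,0],[0,0,-2.3]]
    - [-1,[0.012,0.025,0],[0,0,0]]
    - [-1,[0,0,0],[0,0,0]]
    - [-1,[0,0,0],[0,0,0]]

```text
time_s: 57.2
ee_pos: [0.4573, 0.0064, 0.2097]
orientation: [0.0, 0.063, 0.998, 0.0]
contact_force: [-0.9, -0.6, -3.6]
gripper_width: 0.0204
```

Run:
```python
from h import *
im,c=snap('wrist','w25.png');snap('side','s25.png')
s=robot.get_state();print(s['ee_pos'],s['orientation'],s['contact_force'],s['torque'],s['time_s'])
```

```text
[0.45668449 0.00493098 0.20951271] [-7.67118389e-06  6.48312067e-02  9.97896237e-01  1.18025935e-04] [-0.3802841  -0.837971   -4.51482939] [-0.00107852  0.07486291  0.03517443] 57.3
```

View pics/w25.png

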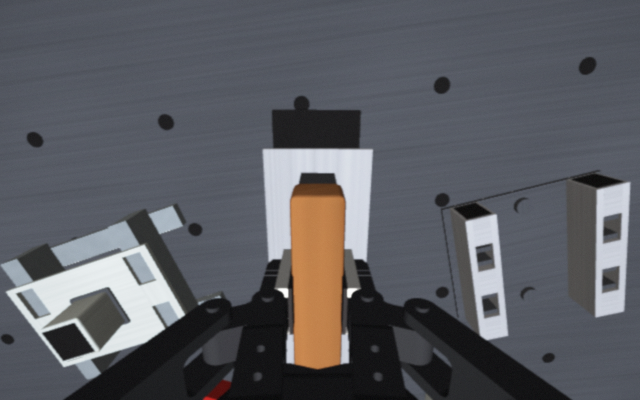

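View pics/s25.png

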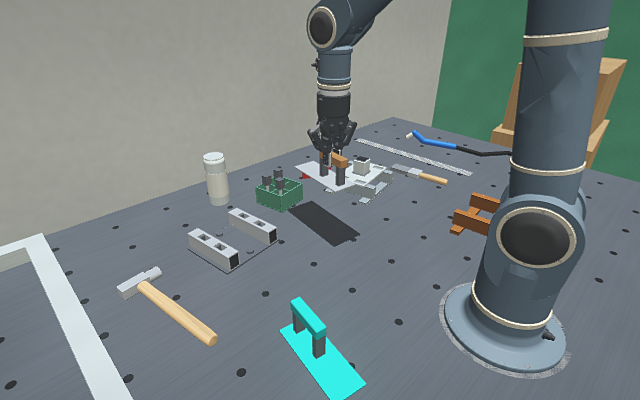

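Request:
jog_arm:
  moves:
    - [-1,[0,0.0005,-0.015],[0,0,0]]
    - [-1,[0,0,-0.03],[0,0,0]]
    - [-1,[0,0,-0.03],[0,0,0]]
    - [-1,[0,0,-0.03],[0,0,0]]
    - [-1,[0,0,-0.02],[0,0,0]]
    - [-1,[0,0,-0.01],[0,0,0]]
    - [-1,[0,0,0],[0,0,0]]
    - [-1,[0,0,0],[0,0,0]]

```text
time_s: 58.1
ee_pos: [0.4577, 0.0058, 0.0751]
orientation: [0.001, 0.065, 0.998, 0.0]
contact_force: [-0.5, -0.0, -3.5]
gripper_width: 0.0202
```

Request:
jog_arm:
  moves:
    - [-1,[0,0,-0.002],[0,0,0]]
    - [-1,[0,0,-0.002],[0,0,0]]
    - [-1,[0,0,-0.001],[0,0,0]]
    - [-1,[0,0,0],[0,0,0]]
    - [-1,[0,0,0],[0,0,0]]
    - [-1,[0,0,0],[0,0,0]]
    - [-1,[0,0,0],[0,0,0]]
    - [-1,[0,0,0],[0,0,0]]

```text
time_s: 58.9
ee_pos: [0.4569, 0.0062, 0.0693]
orientation: [0.0, 0.064, 0.998, 0.0]
contact_force: [0.1, -0.4, -3.7]
gripper_width: 0.02
```

Request:
jog_arm:
  moves:
    - [-1,[0,0,-0.001],[0,0,0]]
    - [-1,[0,0,-0.001],[0,0,0]]
    - [-1,[0,0,0],[0,0,0]]
    - [-1,[0,0,0],[0,0,0]]
    - [-1,[0,0,0],[0,0,0]]
    - [-1,[0,0,0],[0,0,0]]
    - [-1,[0,0,0],[0,0,0]]
    - [-1,[0,0,0],[0,0,0]]

```text
time_s: 59.7
ee_pos: [0.457, 0.0062, 0.0685]
orientation: [0.0, 0.064, 0.998, 0.001]
contact_force: [-3.6, -0.4, 9.7]
gripper_width: 0.0201
```

Touching the mat (force went to +9.7 N). Release and rise.

Request:
jog_arm:
  moves:
    - [-1,[0,0,0.0005],[0,0,0]]
    - [0.2,[0,0,0],[0,0,0]]
    - [0.2,[0,0,0],[0,0,0]]
    - [0.2,[0,0,0],[0,0,0]]
    - [0.2,[0,0,0],[0,0,0]]
    - [0.2,[0,0,0],[0,0,0]]
    - [0.2,[0,0,0.01],[0,0,0]]
    - [0.2,[0,0,0.02],[0,0,0]]

```text
time_s: 60.5
ee_pos: [0.4559, 0.0061, 0.0976]
orientation: [-0.002, 0.064, 0.998, 0.0]
contact_force: [0.3, 0.4, 0.2]
gripper_width: 0.0513
```

Request:
jog_arm:
  moves:
    - [0.2,[0,0,0.03],[0,0,0]]
    - [0.2,[0,0,0.04],[0,0,0]]
    - [0.2,[0,0,0.04],[0,0,0]]
    - [0.2,[0,0,0.03],[0,0,0]]
    - [0.2,[0,0,0.02],[0,0,0]]
    - [0.2,[0,0,0],[0,0,0]]
    - [0.2,[0,0,0],[0,0,0]]
    - [0.2,[0,0,0],[0,0,0]]

```text
time_s: 61.3
ee_pos: [0.4561, 0.0061, 0.2569]
orientation: [-0.001, 0.064, 0.998, 0.0]
contact_force: [-0.7, 0.9, -0.1]
gripper_width: 0.0509
```

Run:
```python
from h import *
im,c=snap('wrist','w26.png');snap('side','s26.png',(180,120,420,290),3.3)
s=robot.get_state();print(s['ee_pos'],s['orientation'],s['contact_force'],s['time_s'])
```

```text
[0.45618585 0.00609277 0.2567257 ] [-1.17921797e-03  6.44039667e-02  9.97923208e-01  9.88935490e-05] [-0.05925538  0.47474503  0.08660114] 61.4
```

View pics/w26.png

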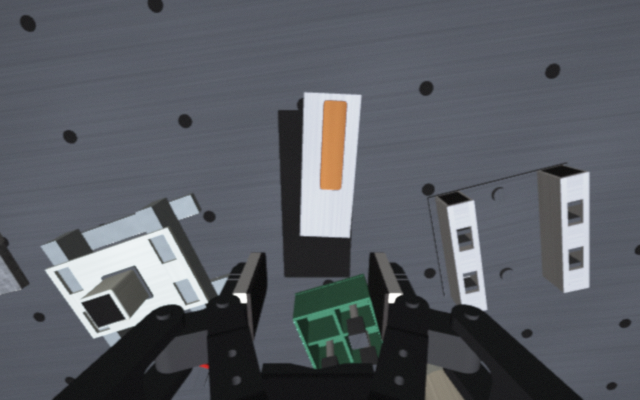

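View pics/s26.png

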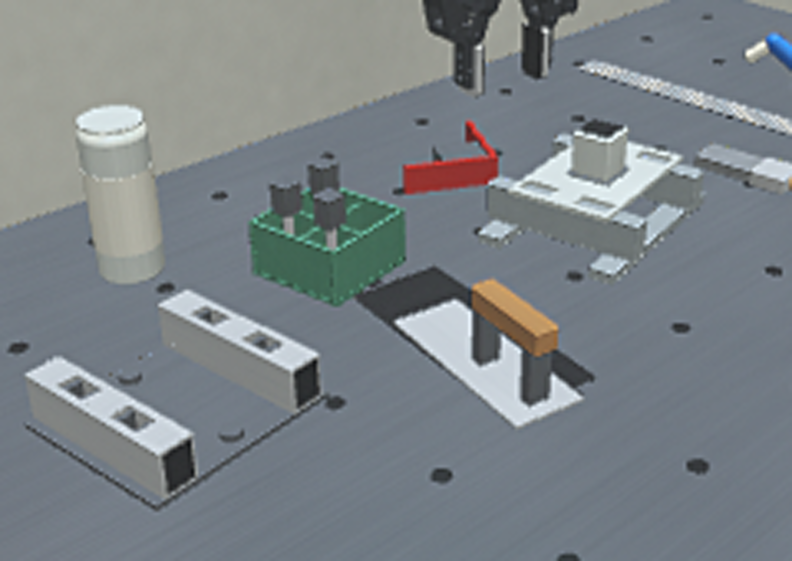

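Run:
```python
from h import *
im,c=snap('wrist','w27.png',(265,80,375,290),2.8)
s=robot.get_state();print(s['ee_pos'],s['orientation'])
```

```text
[0.45631695 0.00611151 0.25679996] [-1.09590765e-03  6.43803224e-02  9.97924828e-01  9.92100286e-05]
```

View pics/w27.png

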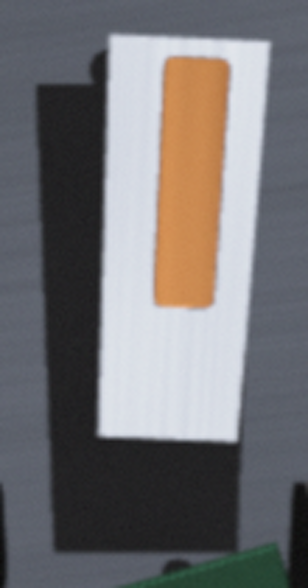

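Run:
```python
from h import *
c=cam('wrist')
def do(n,obj,p,x0):
    x,r=fit(c,np.array(obj)/1e3,cpx(p,265,80,2.8),x0);print(n,x.round(4),np.degrees(x[2]).round(2),r.round(1).tolist());return x
x=do('lifter',[(-105,32,5),(-105,-32,5),(70,32,6),(70,-32,6)],[(271,42),(109,36),(238,442),(98,437)],[.5,0,-.1])
do('mat',[(-110,-45,3),(110,-45,3),(110,45,3)],[(37,86),(55,550),(238,550)],[.5,0,-.1])
Rm,t=pose(x[:2],x[2]);print('grip',Rm@[-.052,0,0]+t)
s=robot.get_state();print(s['ee_pos'],np.degrees(2*np.arcsin(-s['orientation'][1])))
P=unproj(c,cpx([(163,58),(230,60),(153,305),(213,308)],265,80,2.8),.075);print(P)
```

```text
lifter [ 0.4772  0.0168 -0.1708] -9.79 [[-0.7, 0.5], [0.5, 0.1], [-0.3, -0.3], [0.5, -0.4]]
mat [ 0.4971  0.001  -0.1277] -7.32 [[-0.2, -1.0], [-0.1, 0.6], [0.3, 0.6]]
grip [0.42591182 0.02561043 0.        ]
[0.45631695 0.00611151 0.25679996] -7.382547411902818
[[0.3787683  0.02186701 0.075     ]
 [0.38222399 0.04367969 0.075     ]
 [0.46207893 0.00794352 0.075     ]
 [0.4659637  0.0292107  0.075     ]]
```

Request:
jog_arm:
  moves:
    - [0.2,[-0.009,0.009,0],[0,0,-1.2]]
    - [0.2,[-0.0095,0.0085,-0.02],[0,0,-1.2]]
    - [0.2,[0,0,-0.03],[0,0,0]]
    - [0.2,[0,0,-0.03],[0,0,0]]
    - [0.2,[0,0,-0.02],[0,0,0]]
    - [0.2,[0,0,0],[0,0,0]]
    - [0.2,[0,0,0],[0,0,0]]
    - [0.2,[0,0,0],[0,0,0]]

```text
time_s: 62.25
ee_pos: [0.4393, 0.0238, 0.1588]
orientation: [0.001, 0.085, 0.996, 0.001]
contact_force: [-0.3, 1.2, -0.5]
gripper_width: 0.0514
```

Run:
```python
from h import *
im,c=snap('wrist','w28.png')
s=robot.get_state();print(s['ee_pos'],s['orientation'],np.degrees(2*np.arcsin(-s['orientation'][1])),s['time_s'])
```

```text
[0.43931851 0.02377018 0.15889639] [1.16265198e-03 8.52936358e-02 9.96354951e-01 6.75431628e-04] -9.785820562286373 62.3
```

View pics/w28.png

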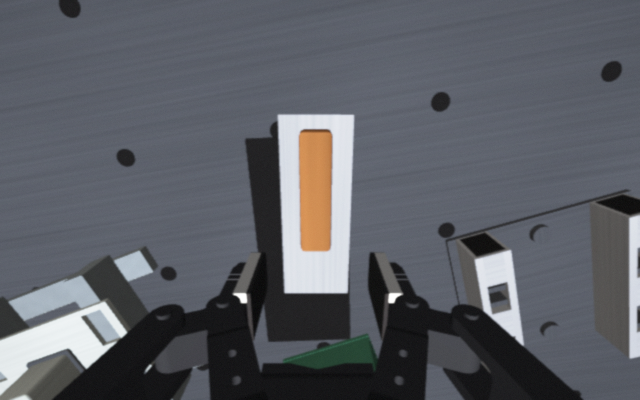

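Request:
jog_arm:
  moves:
    - [0.2,[0,0,-0.02],[0,0,0]]
    - [0.2,[0,0,-0.03],[0,0,0]]
    - [0.2,[0,0,-0.025],[0,0,0]]
    - [0.2,[0,0,-0.015],[0,0,0]]
    - [0.2,[0,0,-0.001],[0,0,0]]
    - [0.2,[0,0,0],[0,0,0]]
    - [0.2,[0,0,0],[0,0,0]]
    - [0.2,[0,0,0],[0,0,0]]

```text
time_s: 63.1
ee_pos: [0.4393, 0.0238, 0.0679]
orientation: [0.001, 0.085, 0.996, 0.001]
contact_force: [0.1, 0.1, 0.2]
gripper_width: 0.0513
```

Request:
jog_arm:
  moves:
    - [-1,[0,0,0],[0,0,0]]
    - [-1,[0,0,0],[0,0,0]]
    - [-1,[0,0,0],[0,0,0]]
    - [-1,[0,0,0],[0,0,0]]
    - [-1,[0,0,0],[0,0,0]]
    - [-1,[0,0,0],[0,0,0]]
    - [-1,[0,0,0],[0,0,0]]
    - [-1,[0,0,0],[0,0,0]]

```text
time_s: 63.9
ee_pos: [0.4387, 0.0235, 0.0674]
orientation: [0.0, 0.085, 0.996, 0.0]
contact_force: [-1.6, -0.3, 5.6]
gripper_width: 0.0202
```

Request:
jog_arm:
  moves:
    - [-1,[0,0,0.005],[0,0,0]]
    - [-1,[0,0,0.01],[0,0,0]]
    - [-1,[0,0,0.015],[0,0,0]]
    - [-1,[0,0,0.01],[0,0,0]]
    - [-1,[0,0,0],[0,0,0]]
    - [-1,[0,0,0],[0,0,0]]
    - [-1,[0,0,0],[0,0,0]]
    - [-1,[0,0,0],[0,0,0]]

```text
time_s: 64.7
ee_pos: [0.4379, 0.0236, 0.1063]
orientation: [-0.001, 0.085, 0.996, 0.0]
contact_force: [0.3, 0.5, -4.7]
gripper_width: 0.0204
```

Run:
```python
from h import *
im,c=snap('wrist','w29.png');snap('side','s29.png',(230,150,390,280),5)
s=robot.get_state();print(s['ee_pos'],s['orientation'],s['contact_force'],s['torque'],s['time_s'])
```

```text
[0.43812396 0.02364126 0.10642031] [-4.15578192e-04  8.52695767e-02  9.96357802e-01  2.37398543e-04] [ 0.41532175 -0.48229658 -3.47820998] [-0.03501011 -0.06484525  0.03394788] 64.8
```

View pics/w29.png

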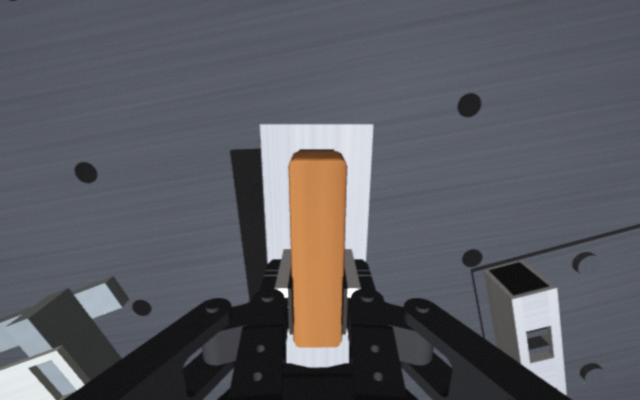

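View pics/s29.png

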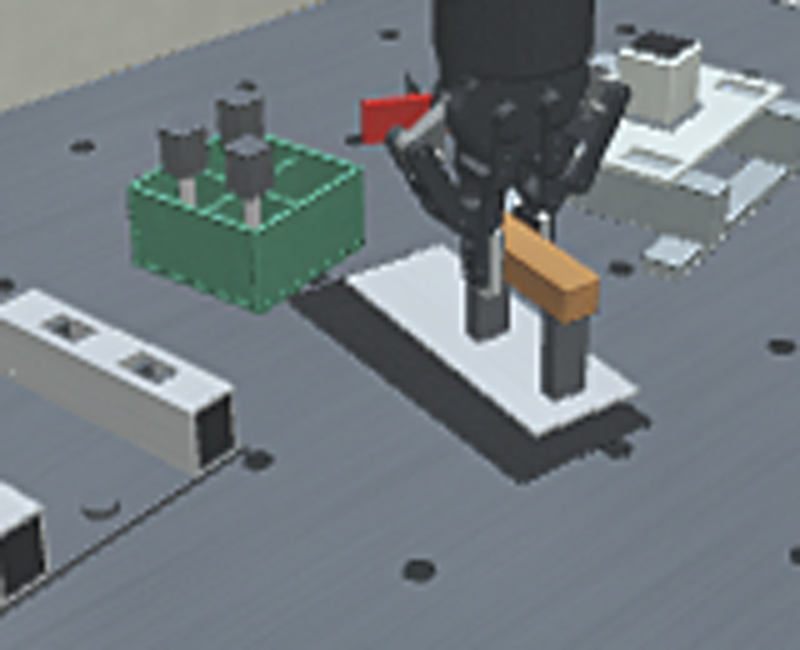

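Request:
jog_arm:
  moves:
    - [-1,[0.006,-0.004,0],[0,0,0.6]]
    - [-1,[0.01,-0.006,0],[0,0,0.6]]
    - [-1,[0.01,-0.006,0],[0,0,0.6]]
    - [-1,[0.006,-0.0033,0],[0,0,0.6]]
    - [-1,[0,0,-0.01],[0,0,0]]
    - [-1,[0,0,-0.015],[0,0,0]]
    - [-1,[0,0,-0.008],[0,0,0]]
    - [-1,[0,0,0],[0,0,0]]

```text
time_s: 65.6
ee_pos: [0.469, 0.0044, 0.0723]
orientation: [-0.002, 0.064, 0.998, 0.0]
contact_force: [0.1, 0.5, -3.3]
gripper_width: 0.0206
```

Request:
jog_arm:
  moves:
    - [-1,[0,0,0],[0,0,0]]
    - [-1,[0,0,0],[0,0,0]]
    - [-1,[0,0,-0.001],[0,0,0]]
    - [-1,[0,0,-0.001],[0,0,0]]
    - [-1,[0,0,0],[0,0,0]]
    - [-1,[0,0,0],[0,0,0]]
    - [-1,[0,0,0],[0,0,0]]
    - [-1,[0,0,0],[0,0,0]]

```text
time_s: 66.4
ee_pos: [0.4704, 0.0044, 0.0719]
orientation: [0.0, 0.064, 0.998, 0.0]
contact_force: [0.4, 0.0, -4.0]
gripper_width: 0.0201
```

Request:
jog_arm:
  moves:
    - [-1,[0,0,-0.0015],[0,0,0]]
    - [-1,[0,0,-0.0015],[0,0,0]]
    - [-1,[0,0,-0.001],[0,0,0]]
    - [-1,[0,0,0],[0,0,0]]
    - [-1,[0,0,0],[0,0,0]]
    - [-1,[0,0,0],[0,0,0]]
    - [-1,[0,0,0],[0,0,0]]
    - [-1,[0,0,0],[0,0,0]]

```text
time_s: 67.2
ee_pos: [0.4704, 0.0044, 0.0679]
orientation: [0.0, 0.064, 0.998, 0.0]
contact_force: [0.0, -0.7, -3.4]
gripper_width: 0.0205
```

Request:
jog_arm:
  moves:
    - [-1,[0,0,-0.0005],[0,0,0]]
    - [-1,[0,0,-0.0005],[0,0,0]]
    - [-1,[0,0,0],[0,0,0]]
    - [0.2,[0,0,0],[0,0,0]]
    - [0.2,[0,0,0],[0,0,0]]
    - [0.2,[0,0,0],[0,0,0]]
    - [0.2,[0,0,0],[0,0,0]]
    - [0.2,[0,0,0],[0,0,0]]

```text
time_s: 68.0
ee_pos: [0.4705, 0.0044, 0.0668]
orientation: [0.0, 0.064, 0.998, 0.0]
contact_force: [-1.5, 0.2, 0.6]
gripper_width: 0.0514
```

Request:
jog_arm:
  moves:
    - [0.2,[0,0,0.01],[0,0,0]]
    - [0.2,[0,0,0.03],[0,0,0]]
    - [0.2,[0,0,0.04],[0,0,0]]
    - [0.2,[0,0,0.04],[0,0,0]]
    - [0.2,[0,0,0.04],[0,0,0]]
    - [0.2,[0,0,0.02],[0,0,0]]
    - [0.2,[0,0,0],[0,0,0]]
    - [0.2,[0,0,0],[0,0,0]]

```text
time_s: 68.8
ee_pos: [0.4701, 0.0044, 0.2471]
orientation: [0.0, 0.064, 0.998, 0.001]
contact_force: [-0.2, -1.0, -0.4]
gripper_width: 0.0515
```

Run:
```python
from h import *
im,c=snap('wrist','w30.png');snap('side','s30.png',(180,120,420,290),3.3)
s=robot.get_state();print(s['ee_pos'],s['orientation'],s['contact_force'],s['time_s'])
```

```text
[0.46944274 0.0043356  0.24574069] [-1.18564419e-03  6.43736122e-02  9.97925151e-01  1.61853396e-04] [-0.10450166 -0.69021232 -0.40244475] 68.9
```

View pics/w30.png

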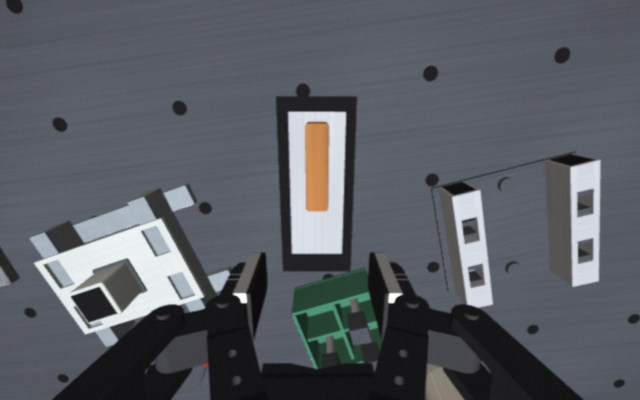

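View pics/s30.png

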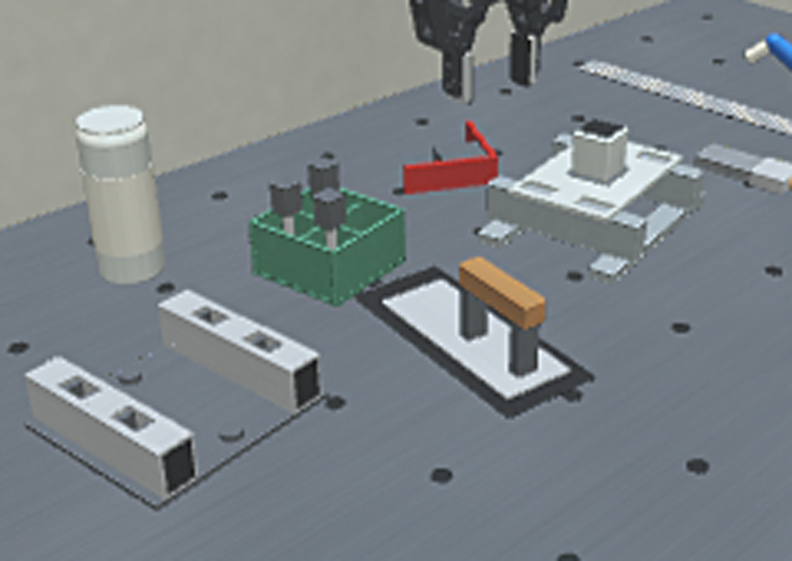

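Request:
jog_arm:
  moves:
    - [0.2,[0,-0.02,0.01],[0,0,2]]
    - [0.2,[0,-0.03,0.01],[0,0,3]]
    - [0.2,[0,-0.035,0.01],[0,0,3]]
    - [0.2,[0,-0.035,0.01],[0,0,3]]
    - [0.2,[0,-0.035,0.01],[0,0,3]]
    - [0.2,[0,-0.035,0],[0,0,3]]
    - [0.2,[0,-0.035,0],[0,0,2.3]]
    - [0.2,[-0.02,-0.02,0],[0,0,0]]

```text
time_s: 69.7
ee_pos: [0.4508, -0.243, 0.2952]
orientation: [-0.001, -0.103, 0.995, 0.0]
contact_force: [-0.2, -0.0, -0.4]
gripper_width: 0.0514
```

Request:
jog_arm:
  moves:
    - [0.2,[0,0,0],[0,0,0]]
    - [0.2,[0,0,0],[0,0,0]]
    - [0.2,[0,0,0],[0,0,0]]
    - [0.2,[0,0,0],[0,0,0]]
    - [0.2,[0,0,0],[0,0,0]]
    - [0.2,[0,0,0],[0,0,0]]
    - [0.2,[0,0,0],[0,0,0]]
    - [0.2,[0,0,0],[0,0,0]]

```text
time_s: 70.5
ee_pos: [0.4505, -0.2405, 0.2969]
orientation: [0.0, -0.104, 0.995, 0.0]
contact_force: [-0.5, 0.6, 0.5]
gripper_width: 0.0511
```

Run:
```python
from h import *
im,c=snap('wrist','w31.png')
cv2.imwrite('pics/w31b.png',cv2.resize(im[110:290,220:420,::-1],None,fx=3.3,fy=3.3,interpolation=cv2.INTER_CUBIC))
snap('top','t31.png')
s=robot.get_state();print(s['ee_pos'],s['orientation'],s['contact_force'],s['time_s'])
```

```text
[ 0.45044622 -0.24058518  0.2968622 ] [ 3.77427190e-05 -1.03827555e-01  9.94595238e-01  3.88192298e-04] [ 0.16981534 -0.71863006  0.78814885] 70.6
```

View pics/w31.png

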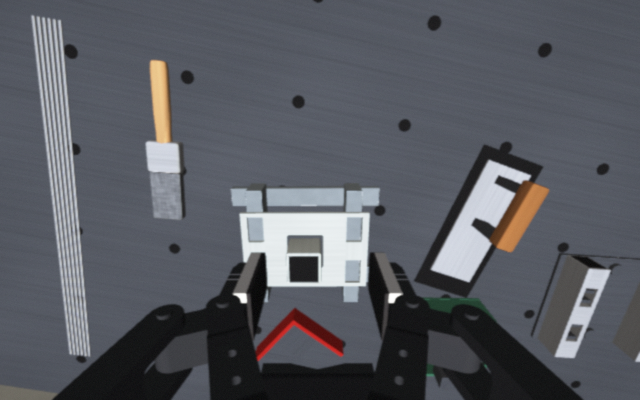

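View pics/w31b.png

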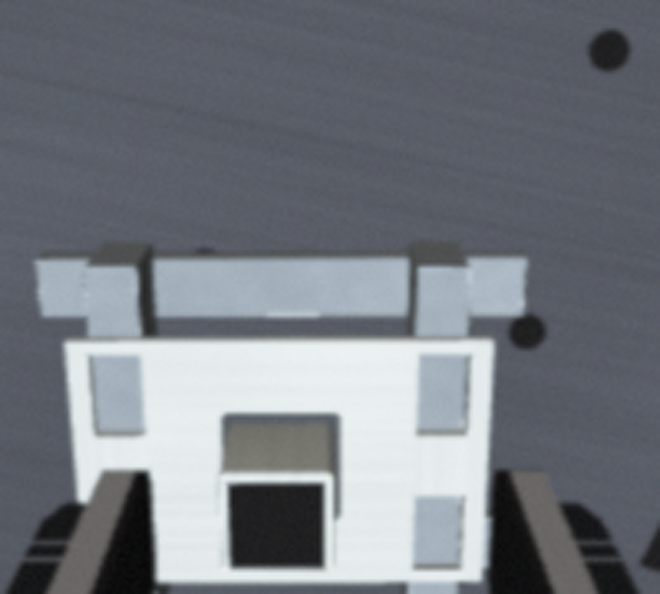

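View pics/t31.png

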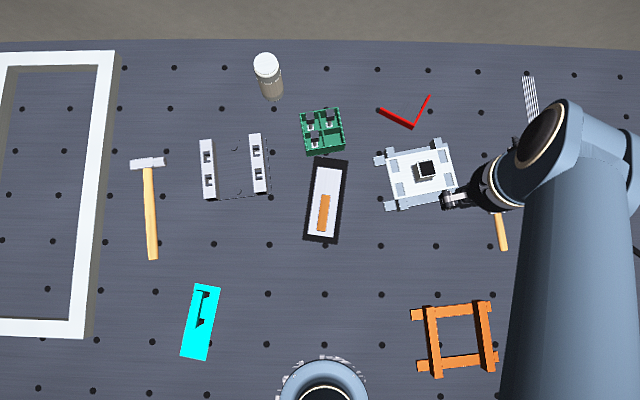

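Run:
```python
from h import *
c=cam('wrist');s=robot.get_state();p=s['ee_pos'];M=q2R(s['orientation'])
f=lambda P,z:(unproj(c,cpx(P,220,110,3.3),z)-p)@M
a=f([(88,264),(468,264)],.05);b=f([(65,340),(494,340),(486,581)],.055)
print(a,b,'rack centre',-a[:,0]+.08,a[:,1].mean(),'foot centre',-b[:2,0]+.052,-b[2,0]-.052,b[:2,1].mean())
```

```text
[[-0.02581733 -0.08650136  0.24680018]
 [-0.02584146  0.05435513  0.24690784]] [[-0.05398291 -0.09605436  0.24179726]
 [-0.05402285  0.06469132  0.24192013]
 [-0.15847841  0.06694361  0.24193811]] rack centre [0.10581733 0.10584146] -0.016073116616266415 foot centre [0.10598291 0.10602285] 0.10647841257784085 -0.01568152247311068
```

Foot is centred within about 0.5 mm and square to the rack; everything else stands where it should. The arm is clear of everything, so I hand in.

Run:
```python
from h import *
print(robot.hand_in(),robot.get_state()['time_s'])
```

```text
the job is handed in; nothing more can be done
the job is handed in; nothing more can be done
```

The job is done and handed in at about 71 s of the allowed 210 s; no verdict is reported, so what follows is from my own last checks.

- **Pins:** Three pins were there; the near-right one was absent. I rocked each to both sides, pulled it, and stood it in its own compartment. The last side and top pictures show all three upright in the box.
- **Railing foot:** I carried it on the lifter to the grey rack and lowered it onto the two rails. The last wrist picture puts its centre within about 0.5 mm of the rack's, with its near edge parallel to the rail ends. An earlier top-camera fit, taken before the final lowering, differed by about 1 mm and 0.5°, which is within the calibration. The gripper stayed off the foot in every picture I took.
- **Lifter:** It was knocked about 3 cm aside right after I first put it back. I gripped it again and laid it back on the mat. In the last pictures it lies within the mat and along it.
- **Other things:** The bystanders and the two look-alikes look unmoved in the last top picture, except the brush and the bar beside it, partly behind the arm there but in place in the wrist view. The highest tool force I read was about 27 N.

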